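Pack the sample bottles and close the shipping carton

ROBOT

A 6-joint arm with a two-finger parallel gripper is mounted at the origin on the work surface. World frame = base frame: x ahead of the robot, y to its left, z up, the work surface at z = 0. Lengths are in m, angles in degrees, forces in N, time in s.
With the tool pointing down it reaches from about 0.4 to 0.825 m from the base axis. Payload 7 kg.
Tool frame: the origin (TCP) lies at the centre of the arm's flange, where the gripper is bolted on; the fingertips stand 178 mm ahead of it and the grasp point (between the pads) lies ahead of it (ctrl.grip_depth is the z of the grasp point in the tool frame, in m); z points along the fingers, x is the direction in which the jaws open and shut, and the axes are right-handed (so a half turn about z gives the same grasp; the last joint's range is limited). The gripper opens to 88 mm and grips with 3 to 60 N. Pads are 19 mm wide; open, the fingers measure 130 mm over their backs; the gripper's body (78 mm by 193 mm) begins 47 mm behind the grasp point.
Start: joints at [87.267, 20.546, 0.682, 0, -70.136, -16.507], TCP at [0.222, 0.637, 0.405] pointing down, gripper open.
Joint ranges: [-176.03, 176.03], [-82.01, 121.73], [-58.28, 71.71], [-173.87, 95.51], [-174.79, -0.11], [-173.66, 173.66]. Speed limits (degrees/s): [136.94, 136.94, 172.46, 180, 180, 180].

INTERFACE

Orientations are given as [roll, pitch, yaw] about the fixed x, y, z axes, in that order (R = Rz(yaw) Ry(pitch) Rx(roll)).
In Python, from plant import ctrl gives the robot as it stands.
- The arm moves only by the tool carry_out, never from a script. Its arguments are lists of equal length, an entry for each row: "linear": the shift along the tool's x, y, z in cm, a list of three; "twist": the turn about the tool's z in degrees. In form: {"linear": [[tx, ty, tz], ...], "twist": [twist, ...]}. A call has 1 to 12 rows; each row is the pose to reach, as a shift and turn from the pose measured when the call began, along the tool's axes at that moment; what a row does not reach only later rows make up. A row lasts 1/12 s, in which the tool goes at most 41.7 mm and 7.16 degrees, less where a joint would pass 70% of its speed; a pose out of reach is approached as far as the arm can. A call with a gripper value outside its range is refused whole. "fingers" is the gripper's target within -1 to 1 (fully open at 1, half-way at 0, shut at -1), set as the call begins (left out, the last holds). The fingers move at their own pace and stop on an object; the grip force is fixed at half the most. Time passes only in rows, so rows that repeat a pose let the fingers close. It gives the time, the measured TCP pose, the force and the opening at its end, in the units of the state.
- ctrl.get_obs(): the state, without advancing time (a new reading comes with each control period).
- ctrl.snapshot(name): name is "scene" or "top" or "wrist"; returns the picture (420x560x3 uint8, blue, green, red); there is no depth.
- ctrl.camera_params(name): a dict with "fovy" (degrees; the focal length in pixels is half the picture's height over the tangent of half this angle, whatever the lens; pixels are square), "cx", "cy" (the principal point, pixels), "dist" ([k1, k2, p1, p2, k3] as OpenCV has them; the pictures are not rectified), "eye" and "rotation" of the camera in the world; the wrist camera has in their place "T_tool_cam" (4x4, takes a point from camera to tool coordinates, whose origin is the TCP and whose axes are the tool frame's). Camera axes: x right, y down, z forward; pixel columns grow to the right and rows downward; lengths in m; the calibration is good to about 2 mm. A picture is of the moment at which its call begins: read the wrist's pose just before it. camera_params takes no time and is no camera call.
- ctrl.close_job(): hands the job in, once; it reports no verdict.
The state is a dict: "clock": time; "joint_pos": joint angles; "qvel": joint speeds; "tau": joint torques, N m; "tool_pos": TCP position; "orientation": TCP orientation; "force": force on the tool from outside, world axes, zero at the start; "moment": the same for the moment, N m; "opening": finger opening in m.
Only numpy, scipy, OpenCV 4.12 (cv2) and the standard library are available. Lean on these libraries where they do the work, as an engineer would, in place of code of your own. Each camera call takes 0.05 s, during which the arm holds its last target.

TASK

Get the sample parcel ready to ship: screw the cap of the jar in the carton fully tight (clockwise, to its stop) and put every square sample bottle on the bench into the carton beside the jar. Then fold the two short end flaps of the carton down flat, and only after both of them the two long flaps down flat over them. Leave the beaker, the tape and the test-tube rack where they are.

Things in the scene. Friction and masses are not known exactly. Their poses are not given: they have to be found in the camera images.
- carton: open cardboard carton fixed to the bench, 170 (its x) by 260 mm (its y) outside, walls 5 mm, floor 4 mm; end walls (across y) 104 mm high, side walls 109. Origin: centre of its underside on the bench, z up, -x side towards the robot, turned up to 0.2 rad. Inside, a fixed grey fibre insert with a jar fills y = 32 to 125 mm; y = -125 to +30 mm is bare floor for the bottles.
- cap (a joint): screw cap of the jar: angle still to go to its stop. 0 = fully tight (grey ridge on the cap points to the carton's +x side, over the small lug on the jar); grows anticlockwise seen from above, to 4.0; starts at 2.0 to 3.6. Tighten clockwise from above; friction about 0.06 N m. Captive: it turns in place, without rising or coming off.
- cap_top (a point): centre of the cap's top, 95 mm above the bench, at x = 0, y = +75 mm of the carton; z up, its x axis is the ridge's direction. The cap is a white ribbed disc 44 mm across and 22 mm high (73 to 95 mm above the bench) with a ridge 3 mm high on top; the jar below is 52 mm across up to 70 mm, the insert 32 mm high. Nearest carton wall 50 mm from its axis.
- flap_left (a joint): left (+y end) flap of the carton, one of the short pair: cardboard 4 mm thick, 154 mm wide along its hinge, 80 mm from hinge to free edge. Angle 0 = shut, level over the mouth; 1.57 = upright; more = leaning outward (starts at 1.66 to 1.85, stop at 2.0). No spring; friction (0.04 N m) holds it where it is left. Push its outer face in and down to fold it.
- flap_right (a joint): right (-y end) flap of the carton, one of the short pair: cardboard 4 mm thick, 154 mm wide along its hinge, 80 mm from hinge to free edge. Angle 0 = shut, level over the mouth; 1.57 = upright; more = leaning outward (starts at 1.66 to 1.85, stop at 2.0). No spring; friction (0.04 N m) holds it where it is left. Push its outer face in and down to fold it.
- flap_near (a joint): near (-x side) flap of the carton, one of the long pair: cardboard 4 mm thick, 256 mm wide along its hinge, 83 mm from hinge to free edge. Angle 0 = shut, level over the mouth; 1.57 = upright; more = leaning outward (starts at 1.66 to 1.85, stop at 2.0). No spring; friction (0.04 N m) holds it where it is left. Push its outer face in and down to fold it.
- flap_far (a joint): far (+x side) flap of the carton, one of the long pair: cardboard 4 mm thick, 256 mm wide along its hinge, 83 mm from hinge to free edge. Angle 0 = shut, level over the mouth; 1.57 = upright; more = leaning outward (starts at 1.66 to 1.85, stop at 2.0). No spring; friction (0.04 N m) holds it where it is left. Push its outer face in and down to fold it.
- flap_left_hinge (a point): middle of the hinge line of the left flap, on the outer top edge of the carton wall, 104 mm above the bench; axes as the carton's; outward is +y of the carton
- flap_right_hinge (a point): middle of the hinge line of the right flap, on the outer top edge of the carton wall, 104 mm above the bench; axes as the carton's; outward is -y of the carton
- flap_near_hinge (a point): middle of the hinge line of the near flap, on the outer top edge of the carton wall, 109 mm above the bench; axes as the carton's; outward is -x of the carton
- flap_far_hinge (a point): middle of the hinge line of the far flap, on the outer top edge of the carton wall, 109 mm above the bench; axes as the carton's; outward is +x of the carton
- bottle1: square white plastic sample bottle: body 30 x 30 mm and 62 mm high, round grey cap 26 mm in diameter above it (66 to 85 mm), 85 mm tall in all, about 60 g, sealed. Origin at the centre of its underside, z up towards the cap, x and y square to its sides. Starts standing on the bench to the left of the carton; two to four of the four are present.
- bottle2: square white plastic sample bottle: body 30 x 30 mm and 62 mm high, round grey cap 26 mm in diameter above it (66 to 85 mm), 85 mm tall in all, about 60 g, sealed. Origin at the centre of its underside, z up towards the cap, x and y square to its sides. Starts standing on the bench to the left of the carton; two to four of the four are present.
- bottle3: square white plastic sample bottle: body 30 x 30 mm and 62 mm high, round grey cap 26 mm in diameter above it (66 to 85 mm), 85 mm tall in all, about 60 g, sealed. Origin at the centre of its underside, z up towards the cap, x and y square to its sides. Starts standing on the bench to the left of the carton; two to four of the four are present.
- bottle4: square white plastic sample bottle: body 30 x 30 mm and 62 mm high, round grey cap 26 mm in diameter above it (66 to 85 mm), 85 mm tall in all, about 60 g, sealed. Origin at the centre of its underside, z up towards the cap, x and y square to its sides. Starts standing on the bench to the left of the carton; two to four of the four are present.
- beaker: empty glass beaker, 72 mm across, 90 mm high, origin under its centre; bystander
- tape: roll of brown tape lying flat, 90 mm across, 45 mm high, origin under its centre; bystander
- rack: white test-tube rack, 70 x 200 mm, 62 mm high with tubes to 105 mm, origin under its centre; bystander
Not all that is in view belongs to the job. What is shaped like the bottle1 but blue or yellow is not meant.

How it is judged (in metres and radians):
On the way, in this order (a step that is already met when the one before it is completed fails the run):
1. the jar's cap is tight and every bottle present is in the carton (x of bottle1 in the frame of carton between -0.08 and 0.08 m and y of bottle1 in the frame of carton between -0.125 and 0.125 m and z of each of bottle1, bottle2, bottle3, bottle4 in the frame of carton below 0.095 m and linear speed of each of bottle1, bottle2, bottle3, bottle4 below 0.03 m/s and x of bottle2 in the frame of carton between -0.08 and 0.08 m and y of bottle2 in the frame of carton between -0.125 and 0.125 m and x of bottle3 in the frame of carton between -0.08 and 0.08 m and y of bottle3 in the frame of carton between -0.125 and 0.125 m and x of bottle4 in the frame of carton between -0.08 and 0.08 m and y of bottle4 in the frame of carton between -0.125 and 0.125 m and value of joint cap below 0.12 rad), for 0.2 s.
2. both short flaps are folded down flat while both long flaps are still open (value of joint each of flap_left, flap_right below 0.15 rad and value of joint each of flap_near, flap_far above 0.6 rad), for 0.2 s.
3. the long flaps are folded down flat over them (value of joint each of flap_left, flap_right, flap_near, flap_far below 0.15 rad), for 0.2 s.
At the end, for the whole second after the job is handed in: the cap is within 0.12 rad of its stop; every bottle present is inside the carton (standing or lying) and at rest; all four flaps are within 0.15 rad of level; the bystanders are within 30 mm of where they stood (all of step 1 and all of step 3); the robot touches nothing.
It fails at once if the beaker is moved by more than 30 mm (distance of beaker from where it was at the start of the episode above 0.03 m).
It fails at once if the roll of tape is moved by more than 30 mm (distance of tape from where it was at the start of the episode above 0.03 m).
It fails at once if the test-tube rack is moved by more than 30 mm (distance of rack from where it was at the start of the episode above 0.03 m).
Of bottle1, bottle2, bottle3, bottle4 only 2 to 4 are there at a start; the rules pass over those that are not, and their reading is None.
At some moment in a run one of bottle1, bottle2, bottle3, bottle4 may be knocked a few centimetres aside while the robot is not near it.
Once in a run the grip may slacken for a moment while it holds something.
It also fails if it takes over 210 s, if anything falls off the work surface, if the arm or the gripper's body presses on something with over 40 N, if the wrist force passes 120 N, or if a joint passes its speed limit or range.

## Working session

There is one attempt and no reset: what is moved stays moved. The work goes in short steps, Python scripts to look and compute and a tool call to move; the robot and the scene stay as the last step left them, time stands still between calls to the robot, and variables do not carry over. Pictures are saved under pics/ and viewed, and the job is handed in when it is done.

Besides the shell and the picture viewer there is one more tool, called after "Emit:" by a JSON object that holds its "fn" and its "kwargs". carry_out: Moves the arm, as the interface text tells. Its arguments: {"type":"object","properties":{"linear":{"type":"array","items":{"type":"array","items":{"type":"number"}}},"twist":{"type":"array","items":{"type":"number"}},"fingers":{"type":"number"}},"required":["linear","twist"]}

```bash
ls; mkdir -p pics; python3 - <<'E'
from plant import ctrl
import cv2
print(ctrl.get_obs(), ctrl.grip_depth)
for n in("scene","top","wrist"):
    cv2.imwrite(f"pics/a_{n}.png",ctrl.snapshot(n)); print(n,ctrl.camera_params(n))
E
```

```text
pics
{'clock': 0.0, 'joint_pos': array([ 8.72631936e+01,  2.05925014e+01,  6.32611684e-01, -1.94357302e-02,
       -7.01347334e+01, -1.65071867e+01]), 'qvel': array([-0.01358257, -0.05034895, -0.01511073,  0.187941  ,  0.07319032,
        0.05045592]), 'tau': array([-3.15200650e-04, -5.82704079e+01,  2.93067098e+01,  6.99781626e+00,
        6.93427603e-03, -1.61124613e-04]), 'tool_pos': array([0.22241027, 0.63710122, 0.40370372]), 'orientation': array([-1.79990629e+02, -9.59148350e-02, -1.09250620e+02]), 'force': array([-0.24963775,  0.61536054, -0.17669721]), 'moment': array([ 0.04785501,  0.00483752, -0.00816256]), 'opening': 0.08744801282747186} 0.1593
scene {'fovy': 54.24807203106608, 'cx': 280.1654945731332, 'cy': 206.15586643545677, 'dist': array([-0.07038627,  0.        ,  0.        ,  0.        ,  0.        ]), 'eye': array([ 1.20955613, -0.21617224,  0.6286053 ]), 'rotation': array([-125.51418314,   -1.02626985,   63.53527353])}
top {'fovy': 54.05913159118647, 'cx': 284.1189599332458, 'cy': 210.6421612565894, 'dist': array([-0.02864395,  0.        ,  0.        ,  0.        ,  0.        ]), 'eye': array([0.52081027, 0.10417554, 1.12967732]), 'rotation': array([-178.00341063,    0.80237327,  -91.30385362])}
wrist {'fovy': 60.61528608559614, 'cx': 279.3479975766417, 'cy': 210.5541510683857, 'dist': array([0.02003883, 0.        , 0.        , 0.        , 0.        ]), 'T_tool_cam': array([[ 9.99999028e-01,  3.40255283e-04, -1.35178016e-03,
         9.06544546e-04],
       [ 1.11142362e-05,  9.67774235e-01,  2.51819439e-01,
        -6.86195721e-02],
       [ 1.39390091e-03, -2.51819209e-01,  9.67773291e-01,
         1.90606700e-02],
       [ 0.00000000e+00,  0.00000000e+00,  0.00000000e+00,
         1.00000000e+00]])}
```

View pics/a_scene.png

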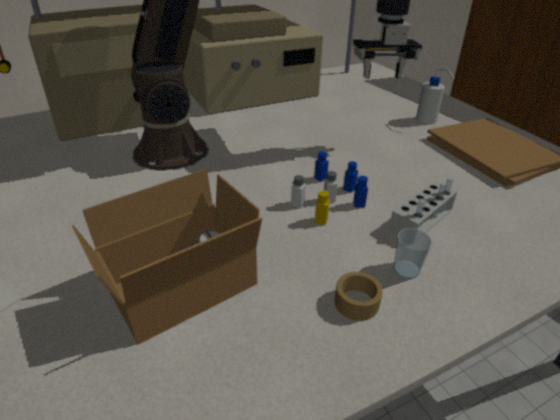

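View pics/a_top.png

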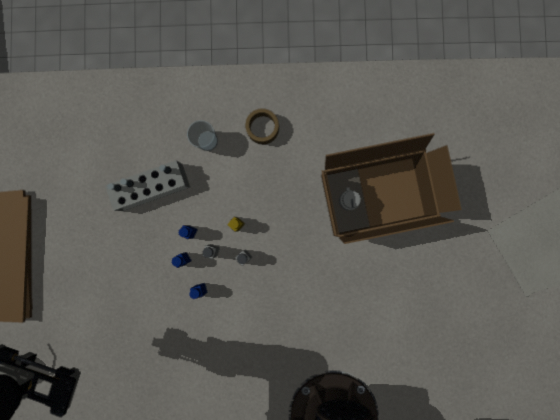

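View pics/a_wrist.png

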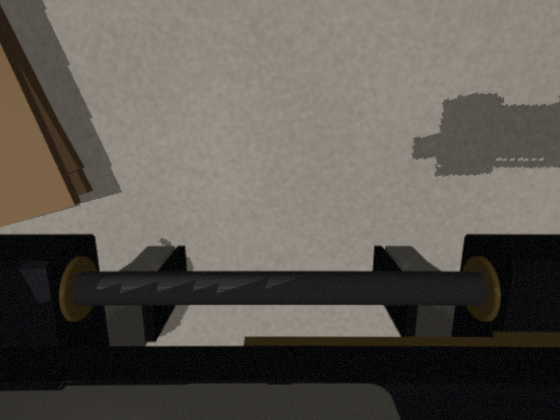

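The top view shows two white bottles near (210,251) and (244,257). Three blue bottles at (187,231), (180,260) and (198,291) and a yellow one at (235,224) are decoys. The carton is at about (385,190). I'll check with an enlarged crop.

```bash
cat > h.py <<'E'
import numpy as np, cv2
from scipy.spatial.transform import Rotation as Ro
from plant import ctrl
def Rm(rpy): return Ro.from_euler('xyz',rpy,degrees=True).as_matrix()
def cam(n,obs=None):
    p=ctrl.camera_params(n); f=210/np.tan(np.radians(p['fovy'])/2)
    K=np.array([[f,0,p['cx']],[0,f,p['cy']],[0,0,1]])
    if n=='wrist':
        o=obs or ctrl.get_obs(); T=np.eye(4);T[:3,:3]=Rm(o['orientation']);T[:3,3]=o['tool_pos']
        T=T@p['T_tool_cam']; return K,p['dist'],T[:3,3],T[:3,:3]
    return K,p['dist'],p['eye'],Rm(p['rotation'])
def ray(c,uv):
    K,d,e,R=c; q=cv2.undistortPoints(np.array(uv,float).reshape(-1,1,2),K,d).reshape(-1,2)
    return e,(R@np.c_[q,np.ones(len(q))].T).T
def onz(c,uv,z):
    e,D=ray(c,uv); return e+D*((z-e[2])/D[:,2])[:,None]
def proj(c,P):
    K,d,e,R=c; P=np.atleast_2d(P).astype(float)
    return cv2.projectPoints((P-e)@R,np.zeros(3),np.zeros(3),K,d)[0].reshape(-1,2)
def tri(cs,uvs):
    A=np.zeros((3,3));b=np.zeros(3)
    for c,uv in zip(cs,uvs):
        e,D=ray(c,[uv]);D=D[0]/np.linalg.norm(D);M=np.eye(3)-np.outer(D,D);A+=M;b+=M@e
    return np.linalg.solve(A,b)
def delta(pos,yaw,o=None):
    """shift in cm in tool axes & twist deg (about tool z) to reach TCP pos with tool down and world yaw"""
    o=o or ctrl.get_obs(); R=Rm(o['orientation'])
    Rt=Rm([180,0,yaw]); rv=Ro.from_matrix(R.T@Rt).as_rotvec(degrees=True)
    return (R.T@(np.array(pos)-o['tool_pos']))*100, rv
def crop(img,x0,y0,x1,y1,s,name): cv2.imwrite(f'pics/{name}.png',cv2.resize(img[y0:y1,x0:x1],None,fx=s,fy=s,interpolation=cv2.INTER_CUBIC))
E
python3 - <<'E'
from h import *
t=cv2.imread('pics/a_top.png');s=cv2.imread('pics/a_scene.png')
a=cv2.resize(t[200:300,165:265],(400,400),interpolation=3);b=cv2.resize(s[150:250,280:380],(400,400),interpolation=3)
cv2.imwrite('pics/b1.png',np.hstack([a,b]))
crop(t,310,125,470,250,5,'b2')
c=cv2.convertScaleAbs(s,alpha=1.5);crop(c,65,170,270,330,3.5,'b3')
E
```

```text
(no output)
```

View pics/b1.png

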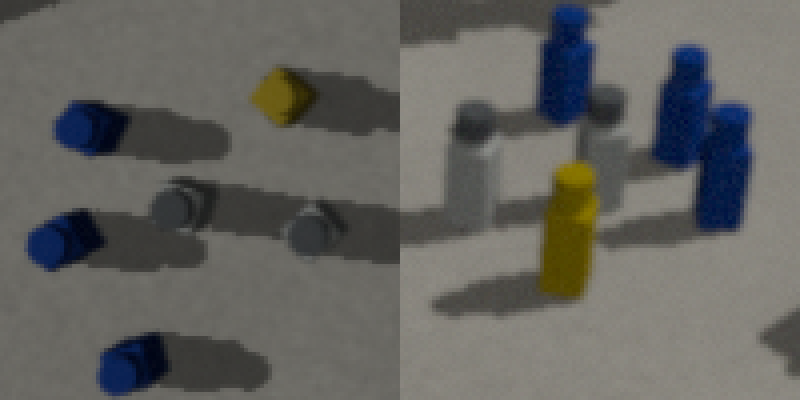

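View pics/b2.png

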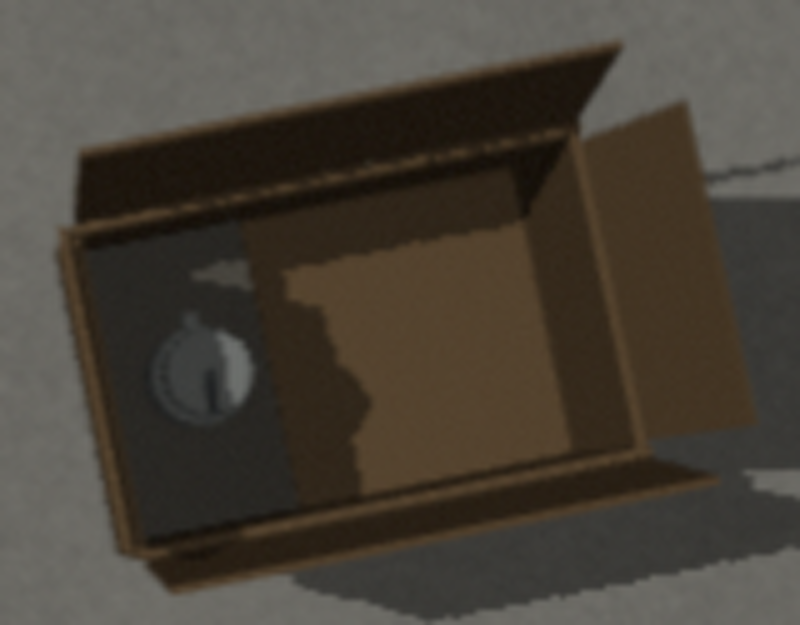

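View pics/b3.png

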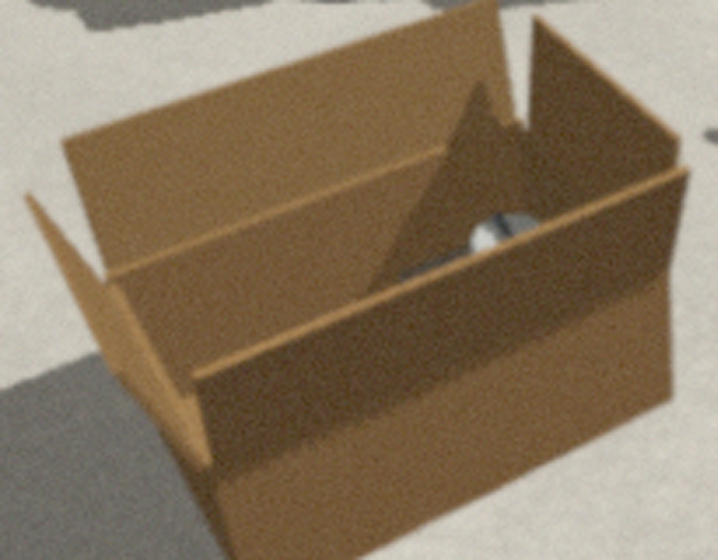

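The crop confirms it: only the bottles at top (210,251) and (244,257) have white bodies with grey caps, so there are two to pack. The cap ridge points to carton −x, opposite the lug, so about π is left to turn. Next I'll locate the carton.

```bash
python3 - <<'E'
from h import *
t=cam('top')
f=lambda L:[(310+a/5,125+b/5) for a,b in L]
c=onz(t,f([(65,230),(578,130),(645,450),(125,552)]),.108);print('corners FL,FR,NR,NL',c.round(3));print(c.mean(0).round(3))
print([np.linalg.norm(c[i]-c[(i+1)%4]).round(3) for i in range(4)])
v=c[0]-c[1];w=c[3]-c[2]; print('y-axis dir',np.degrees(np.arctan2(v[1],v[0]))-90,np.degrees(np.arctan2(w[1],w[0]))-90)
v=c[0]-c[3];w=c[1]-c[2]; print('x-axis dir',np.degrees(np.arctan2(v[1],v[0])),np.degrees(np.arctan2(w[1],w[0])))
print('cap',onz(t,f([(203,375)]),.095)); print('bott caps',onz(t,[(165+175/4,200+205/4),(165+311/4,200+230/4)],.085))
E
```

```text
corners FL,FR,NR,NL [[ 0.653  0.019  0.108]
 [ 0.697 -0.239  0.108]
 [ 0.537 -0.266  0.108]
 [ 0.493 -0.007  0.108]]
[ 0.595 -0.123  0.108]
[np.float64(0.261), np.float64(0.163), np.float64(0.263), np.float64(0.163)]
y-axis dir 9.734461255426083 9.74069913248347
x-axis dir 9.012922250891425 9.747719301809733
cap [[ 0.58008235 -0.04986764  0.095     ]]
bott caps [[0.45879985 0.31177781 0.085     ]
 [0.44117115 0.22552728 0.085     ]]
```

```bash
python3 - <<'E'
from h import *
print(delta([.582,-.049,.40],-170.3))
E
```

```text
(array([ 52.93357752, -56.56688942,   0.4706065 ]), array([-4.66638599e-02, -5.99980938e-02,  6.10584692e+01]))
```

Emit:
{"fn": "carry_out", "kwargs": {"linear": [[26,-28,0],[26,-28,0],[26,-28,0],[26,-28,0],[26,-28,0],[26,-28,0],[26,-28,0],[26,-28,0],[26,-28,0],[26,-28,0],[26,-28,0],[26,-28,0]], "twist": [6,12,18,24,30,36,42,48,54,61,61,61], "fingers": 1}}

```text
clock: 1.15
tool_pos: [0.4013, 0.2988, 0.4044]
orientation: [-180.0, -0.0, -170.2]
force: [-0.4, -0.1, -0.1]
opening: 0.0874
```

```bash
python3 - <<'E'
from h import *
print(delta([.582,-.049,.40],-170.3), ctrl.get_obs()['joint_pos'])
E
```

```text
(array([-11.89237876, -37.34678164,   0.46897562]), array([-0.0466512 , -0.01662547,  0.08811077])) [ 5.92191146e+01  3.95405106e+00 -2.08742559e+01  1.94684364e-02
 -6.52179579e+01 -4.94391715e+01]
```

Emit:
{"fn": "carry_out", "kwargs": {"linear": [[-11.9,-37.3,0.5],[-11.9,-37.3,0.5],[-11.9,-37.3,0.5],[-11.9,-37.3,0.5],[-11.9,-37.3,0.5],[-11.9,-37.3,0.5],[-11.9,-37.3,0.5],[-11.9,-37.3,0.5],[-11.9,-37.3,0.5],[-11.9,-37.3,0.5],[-11.9,-37.3,0.5],[-11.9,-37.3,0.5]], "twist": [0,0,0,0,0,0,0,0,0,0,0,0]}}

```text
clock: 2.15
tool_pos: [0.5826, -0.0485, 0.3987]
orientation: [-180.0, -0.1, -170.1]
force: [0.5, -0.2, 0.2]
opening: 0.0876
```

```bash
python3 - <<'E'
from h import *
o=ctrl.get_obs();print(o['tool_pos'],o['orientation'],o['joint_pos'])
i=ctrl.snapshot('wrist');cv2.imwrite('pics/c1.png',i)
c=cam('wrist',o)
print(proj(c,[.582,-.049,.095]))
E
```

```text
[ 0.58264663 -0.04845083  0.39868048] [-1.79955547e+02 -1.08281620e-01 -1.70132024e+02] [ 1.44101342e+01  1.23626532e+01 -1.15542391e+01  3.90610823e-02
 -6.61945744e+01 -4.55791737e+00]
[[280.44933266 203.68169978]]
```

View pics/c1.png

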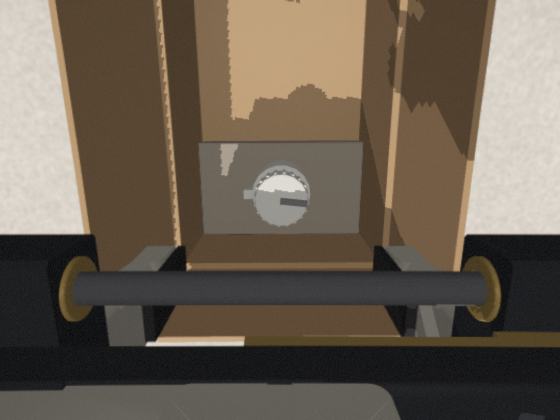

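The wrist view shows the cap at about (281,197), its dark ridge pointing right (−x) towards (307,204), and the lug at (247,194). I'll measure its centre.

```bash
python3 - <<'E'
from h import *
i=cv2.imread('pics/c1.png'); crop(i,190,130,370,250,4,'c2')
E
```

```text
(no output)
```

View pics/c2.png

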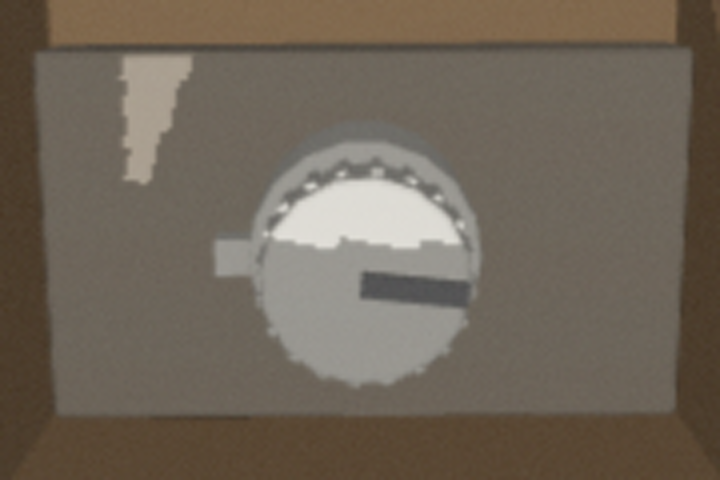

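```bash
python3 - <<'E'
from h import *
o=dict(tool_pos=np.array([ 0.58264663,-0.04845083,0.39868048]),orientation=np.array([-1.79955547e+02,-1.08281620e-01,-1.70132024e+02]))
c=cam('wrist',o);f=lambda L:[(190+a/4,130+b/4) for a,b in L]
print('cap',onz(c,f([(365,281)]),.095))
q=onz(c,f([(35,50),(690,47),(677,412),(55,413)]),.032);print(q.round(4))
v=q[1]-q[0];print(np.linalg.norm(v),np.degrees(np.arctan2(v[1],v[0]))); w=q[2]-q[3];print(np.linalg.norm(w),np.degrees(np.arctan2(w[1],w[0])),'depth',np.linalg.norm(q[3]-q[0]))
m=(q[0]+q[1])/2; n=(q[2]+q[3])/2; d=(n-m)/np.linalg.norm(n-m); print('dir y',d, 'cap from insert', m+d*.043)
r=onz(c,f([(362,285),(470,294)]),.098);v=r[1]-r[0];print('ridge',np.degrees(np.arctan2(v[1],v[0])))
E
```

```text
cap [[ 0.58185246 -0.05193597  0.095     ]]
[[ 0.666  -0.0798  0.032 ]
 [ 0.5126 -0.1072  0.032 ]
 [ 0.495  -0.0177  0.032 ]
 [ 0.6505  0.0096  0.032 ]]
0.15575489258787062 -169.8832515396003
0.15792235248748623 -170.0702355219227 depth 0.09068881617659483
dir y [-0.18201391  0.98329596  0.        ] cap from insert [ 0.58145884 -0.0512012   0.032     ]
ridge -175.0481947213508
```

```bash
python3 - <<'E'
from h import *
print(delta([.5815,-.0515,.264],-170))
E
```

```text
(array([ 0.12141119, -0.34279926, 13.50327571]), array([-0.03869302, -0.07754571, -0.09426296]))
```

Emit:
{"fn": "carry_out", "kwargs": {"linear": [[0.1,-0.3,3],[0.1,-0.3,6],[0.1,-0.3,8],[0.1,-0.3,9],[0.1,-0.3,10],[0.1,-0.3,11],[0.1,-0.3,12],[0.1,-0.3,13],[0.1,-0.3,13.5],[0.1,-0.3,13.5]], "twist": [0,0,0,0,0,0,0,0,0,0]}}

```text
clock: 3.03
tool_pos: [0.5814, -0.051, 0.2629]
orientation: [-180.0, -0.2, -170.1]
force: [-0.8, 0.3, 0.1]
opening: 0.0877
```

```bash
python3 - <<'E'
from h import *
print(delta([.5815,-.0515,.264],-170)); cv2.imwrite('pics/d1.png',ctrl.snapshot('scene')); print(ctrl.get_obs()['force'])
E
```

```text
(array([-0.0007987 , -0.0476778 , -0.10890893]), array([-0.03586953, -0.16205654, -0.09767387]))
[ 0.81887589 -0.32937701  0.09481325]
```

View pics/d1.png

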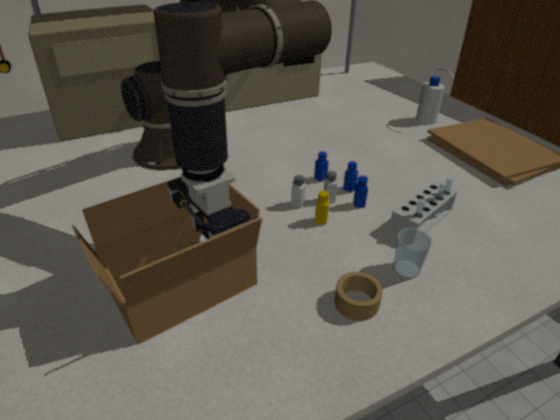

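Nothing is touching. I'll turn back 18°, then grip and turn clockwise.

Emit:
{"fn": "carry_out", "kwargs": {"linear": [[0,0,-0.1],[0,0,-0.1],[0,0,-0.1],[0,0,-0.1]], "twist": [-6,-12,-18,-18], "fingers": 0.3}}

```text
clock: 3.42
tool_pos: [0.5821, -0.0511, 0.2655]
orientation: [-180.0, -0.0, -151.8]
force: [-0.2, -0.4, -0.2]
opening: 0.0664
```

Emit:
{"fn": "carry_out", "kwargs": {"linear": [[0,0,0],[0,0,0],[0,0,0],[0,0,0]], "twist": [0,0,0,0], "fingers": -1}}

```text
clock: 3.75
tool_pos: [0.5818, -0.0514, 0.2657]
orientation: [-180.0, -0.1, -151.9]
force: [-0.8, -0.7, 2.9]
opening: 0.0427
```

Emit:
{"fn": "carry_out", "kwargs": {"linear": [[0,0,0],[0,0,0],[0,0,0],[0,0,0],[0,0,0],[0,0,0],[0,0,0]], "twist": [6,12,18,24,30,36,36]}}

```text
clock: 4.33
tool_pos: [0.5816, -0.0514, 0.2658]
orientation: [-179.9, -0.1, 171.8]
force: [-1.3, -0.3, 2.3]
opening: 0.0427
```

```bash
python3 - <<'E'
from h import *
o=ctrl.get_obs();print(o['tool_pos'],o['orientation'],o['force'],o['moment']);i=ctrl.snapshot('wrist');t=ctrl.snapshot('top')
cv2.imwrite('pics/e1.png',np.hstack([i,cv2.resize(t[130:250,310:470],(560,420))])[:, :][::1]); 
cv2.imwrite('pics/e1.png',cv2.resize(cv2.imread('pics/e1.png'),None,fx=.7,fy=.7))
E
```

```text
[ 0.58159097 -0.05141543  0.26575207] [-1.79904762e+02 -7.62027742e-02  1.71752354e+02] [-1.30200011 -0.32534823  2.29673814] [ 0.05484455  0.53420014 -0.06691109]
```

View pics/e1.png

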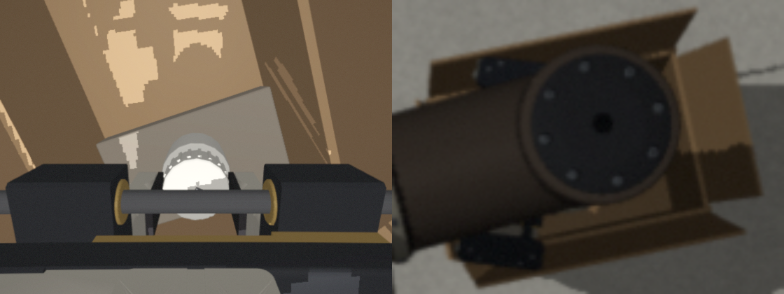

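The cap turns (−0.067 N m about z) and no other forces show. Next I'll ratchet.

Emit:
{"fn": "carry_out", "kwargs": {"linear": [[0,0,0],[0,0,0],[0,0,0],[0,0,0],[0,0,0],[0,0,0],[0,0,0],[0,0,0],[0,0,0]], "twist": [0,0,-6,-12,-18,-24,-30,-36,-36], "fingers": 0.25}}

```text
clock: 5.18
tool_pos: [0.5818, -0.0514, 0.2657]
orientation: [-180.0, -0.1, -151.4]
force: [0.0, -0.3, 0.2]
opening: 0.0551
```

Emit:
{"fn": "carry_out", "kwargs": {"linear": [[0,0,0],[0,0,0],[0,0,0],[0,0,0],[0,0,0],[0,0,0],[0,0,0],[0,0,0],[0,0,0],[0,0,0]], "twist": [0,0,0,6,12,18,24,30,36,36], "fingers": -1}}

```text
clock: 6.02
tool_pos: [0.5816, -0.0514, 0.2657]
orientation: [-179.9, -0.1, 172.2]
force: [-0.6, -0.3, 0.7]
opening: 0.0428
```

Emit:
{"fn": "carry_out", "kwargs": {"linear": [[0,0,0],[0,0,0],[0,0,0],[0,0,0],[0,0,0],[0,0,0],[0,0,0],[0,0,0],[0,0,0]], "twist": [0,0,-6,-12,-18,-24,-30,-36,-36], "fingers": 0.25}}

```text
clock: 6.77
tool_pos: [0.5817, -0.0514, 0.2657]
orientation: [-180.0, -0.1, -151.4]
force: [0.7, -0.6, 0.4]
opening: 0.0548
```

Emit:
{"fn": "carry_out", "kwargs": {"linear": [[0,0,0],[0,0,0],[0,0,0],[0,0,0],[0,0,0],[0,0,0],[0,0,0],[0,0,0],[0,0,0],[0,0,0]], "twist": [0,0,0,6,12,18,24,30,36,36], "fingers": -1}}

```text
clock: 7.6
tool_pos: [0.5816, -0.0514, 0.2657]
orientation: [-179.9, -0.1, 172.3]
force: [-1.2, 0.0, 1.2]
opening: 0.0424
```

Emit:
{"fn": "carry_out", "kwargs": {"linear": [[0,0,0],[0,0,0],[0,0,0],[0,0,0],[0,0,0],[0,0,0],[0,0,0],[0,0,0],[0,0,0]], "twist": [0,0,-6,-12,-18,-24,-30,-36,-36], "fingers": 0.25}}

```text
clock: 8.35
tool_pos: [0.5817, -0.0514, 0.2658]
orientation: [-180.0, -0.1, -151.3]
force: [0.2, -1.2, -0.3]
opening: 0.0544
```

Emit:
{"fn": "carry_out", "kwargs": {"linear": [[0,0,0],[0,0,0],[0,0,0],[0,0,0],[0,0,0],[0,0,0],[0,0,0],[0,0,0],[0,0,0],[0,0,0]], "twist": [0,0,0,6,12,18,24,30,36,36], "fingers": -1}}

```text
clock: 9.18
tool_pos: [0.5816, -0.0514, 0.2657]
orientation: [-179.9, -0.1, 172.3]
force: [-1.0, 0.9, 1.0]
opening: 0.0425
```

Emit:
{"fn": "carry_out", "kwargs": {"linear": [[0,0,0],[0,0,0],[0,0,0],[0,0,0],[0,0,0],[0,0,0],[0,0,0],[0,0,0],[0,0,0]], "twist": [0,0,-6,-12,-18,-24,-30,-36,-36], "fingers": 0.25}}

```text
clock: 9.93
tool_pos: [0.5817, -0.0514, 0.2658]
orientation: [-180.0, -0.1, -151.3]
force: [0.7, -0.8, -0.7]
opening: 0.0546
```

Emit:
{"fn": "carry_out", "kwargs": {"linear": [[0,0,0],[0,0,0],[0,0,0],[0,0,0],[0,0,0],[0,0,0],[0,0,0],[0,0,0],[0,0,0],[0,0,0]], "twist": [0,0,0,5,10,15,20,25,30,34], "fingers": -1}}

```text
clock: 10.77
tool_pos: [0.5816, -0.0514, 0.2658]
orientation: [-179.9, -0.1, 174.4]
force: [-1.1, -3.2, 0.4]
opening: 0.0426
```

```bash
python3 - <<'E'
from h import *
o=ctrl.get_obs();print(o['tool_pos'],o['orientation'],o['force'],o['moment'])
E
```

```text
[ 0.58161211 -0.05139653  0.26579713] [-1.79879992e+02 -9.10330118e-02  1.74443146e+02] [-1.11856605 -3.2134296   0.39486938] [-1.15626069  0.26458022  0.79089422]
```

The moment jumped to about 0.8 N m, so the cap is probably at its stop. I'll release, rise and look.

Emit:
{"fn": "carry_out", "kwargs": {"linear": [[0,0,0],[0,0,0],[0,0,0],[0,0,0],[0,0,0],[0,0,0],[0,0,-4],[0,0,-8],[0,0,-12],[0,0,-13],[0,0,-13]], "twist": [0,0,0,-5,-10,-15,-15,-15,-15,-15,-15], "fingers": 1}}

```text
clock: 11.68
tool_pos: [0.5827, -0.0512, 0.4005]
orientation: [-179.9, 0.3, -170.5]
force: [-0.5, 0.1, -1.1]
opening: 0.0878
```

```bash
python3 - <<'E'
from h import *
o=ctrl.get_obs();i=ctrl.snapshot('wrist');print(o['tool_pos'],o['orientation']); cv2.imwrite('pics/f0.png',i)
crop(i,190,130,370,250,4,'f1')
E
```

```text
[ 0.58265535 -0.0511582   0.40046337] [-179.88963315    0.32914853 -170.45962045]
```

View pics/f1.png

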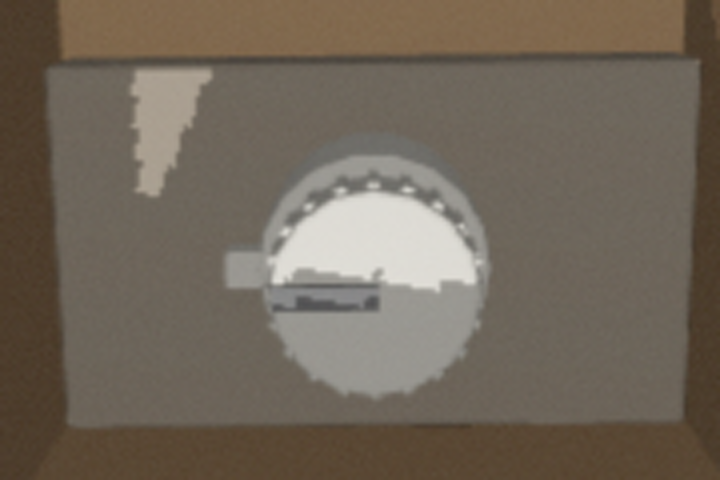

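The ridge now points at the lug (left, about 0°), so the cap is tight. Next I'll hover over the bottles.

```bash
python3 - <<'E'
from h import *
print(delta([.45,.255,.40],-170.5))
E
```

```text
(array([ 7.96634438, 32.37352429, -0.27087584]), array([-0.0740362 ,  0.12378621,  0.00452962]))
```

Emit:
{"fn": "carry_out", "kwargs": {"linear": [[8,32.4,-0.3],[8,32.4,-0.3],[8,32.4,-0.3],[8,32.4,-0.3],[8,32.4,-0.3],[8,32.4,-0.3],[8,32.4,-0.3],[8,32.4,-0.3],[8,32.4,-0.3],[8,32.4,-0.3],[8,32.4,-0.3],[8,32.4,-0.3]], "twist": [0,0,0,0,0,0,0,0,0,0,0,0]}}

```text
clock: 12.73
tool_pos: [0.4498, 0.2544, 0.3995]
orientation: [-179.9, 0.1, -170.5]
force: [-0.8, -0.3, -0.7]
opening: 0.0875
```

```bash
cat > look.py <<'E'
from h import *
import sys
o=ctrl.get_obs();i=ctrl.snapshot('wrist');n=sys.argv[1];cv2.imwrite(f'pics/{n}.png',i)
np.savez(f'pics/{n}.npz',tool_pos=o['tool_pos'],orientation=o['orientation'])
print(o['tool_pos'].round(4),o['orientation'].round(2),o['joint_pos'].round(1))
E
python3 look.py g1
```

```text
[0.4498 0.2544 0.3995] [-1.7988e+02  6.0000e-02 -1.7052e+02] [ 51.3   5.8 -19.5   0.1 -64.7 -41.9]
```

View pics/g1.png

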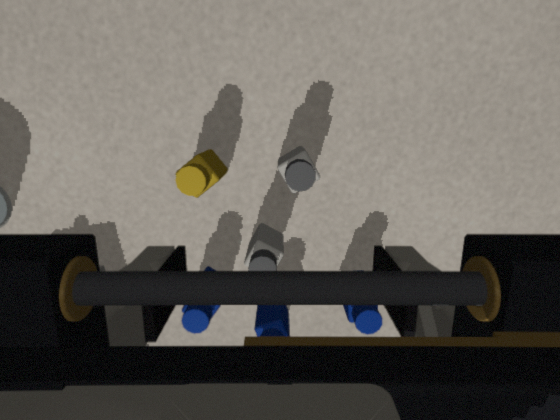

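The white bottles are A, with its grey cap at (300,175), and B, with its cap at (264,260) partly behind the rod. I'll enlarge A.

```bash
python3 - <<'E'
from h import *
i=cv2.imread('pics/g1.png'); i=cv2.convertScaleAbs(i,alpha=1.6); a=cv2.resize(i[130:210,255:345],None,fx=6,fy=6,interpolation=3);cv2.imwrite('pics/g2.png',a)
c=cam('wrist',np.load('pics/g1.npz'));print(onz(c,[(300,175),(264,260)],.085))
E
```

```text
[[0.4376894  0.22938552 0.085     ]
 [0.45548698 0.30883053 0.085     ]]
```

View pics/g2.png

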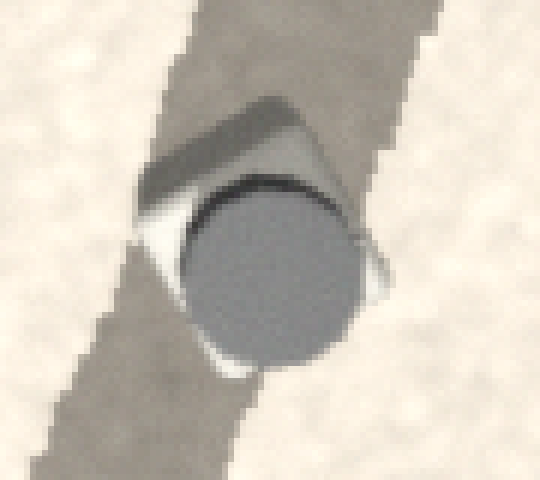

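```bash
python3 - <<'E'
from h import *
print(delta([.438,.2285,.22],-139.5))
E
```

```text
(array([ 1.62591649, -2.29969334, 17.97681937]), array([ -0.12728032,   0.04463365, -31.07022529]))
```

Emit:
{"fn": "carry_out", "kwargs": {"linear": [[1.6,-2.3,0],[1.6,-2.3,2],[1.6,-2.3,4],[1.6,-2.3,6],[1.6,-2.3,9],[1.6,-2.3,12],[1.6,-2.3,14],[1.6,-2.3,16],[1.6,-2.3,17],[1.6,-2.3,18],[1.6,-2.3,18]], "twist": [-6,-12,-18,-24,-31,-31,-31,-31,-31,-31,-31], "fingers": 0.25}}

```text
clock: 13.7
tool_pos: [0.4382, 0.2267, 0.2178]
orientation: [-179.8, -0.2, -139.7]
force: [0.2, -0.1, 0.9]
opening: 0.0546
```

Emit:
{"fn": "carry_out", "kwargs": {"linear": [[0,0,0],[0,0,0],[0,0,0],[0,0,0],[0,0,0]], "twist": [0,0,0,0,0], "fingers": -1}}

```text
clock: 14.12
tool_pos: [0.4384, 0.2268, 0.2184]
orientation: [-179.9, -0.1, -139.7]
force: [-0.2, -0.1, 0.5]
opening: 0.0299
```

```bash
python3 look.py g3; python3 - <<'E'
from h import *
# carton: centre (.5945,-.1254), yaw 10
c,s=np.cos(np.radians(10)),np.sin(np.radians(10))
for p in[(.035,-.03),(-.035,-.03)]:
    P=np.array([.5945+c*p[0]-s*p[1],-.1254+s*p[0]+c*p[1]]);print(P)
P=[.5945+c*.035+s*.03,-.1254+s*.035-c*.03]
print(delta([*P,.40],-80)); print(delta([*P,.40],100))
E
```

```text
[0.4384 0.2268 0.2184] [-1.7986e+02 -1.3000e-01 -1.3972e+02] [ 50.3  15.7 -35.3   0.2 -39.2 -10.1]
[ 0.63417772 -0.14886655]
[ 0.56524117 -0.16102192]
(array([  9.40761034, -41.36582057, -18.03192781]), array([ -0.06495506,  -0.2020343 , -59.71144197]))
(array([  9.40761034, -41.36582057, -18.03192781]), array([-2.33615559e-01,  7.51085955e-02,  1.20288346e+02]))
```

View pics/g3.png

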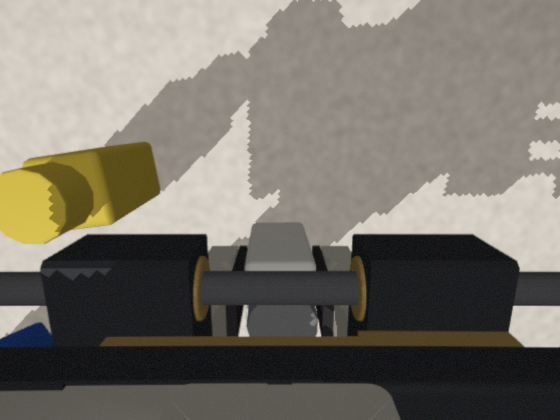

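Bottle A is held (30 mm opening). I'll lift it high and carry it over.

Emit:
{"fn": "carry_out", "kwargs": {"linear": [[0,0,-3],[0,0,-6],[0,0,-10],[0,0,-14],[0,0,-18],[0,0,-22],[2,-9,-22],[2,-9,-22],[2,-9,-22],[2,-9,-22]], "twist": [0,0,0,0,0,0,-7,-14,-21,-28]}}

```text
clock: 15.0
tool_pos: [0.482, 0.1436, 0.439]
orientation: [-179.9, -0.2, -112.8]
force: [-0.7, -0.2, -0.5]
opening: 0.03
```

```bash
python3 - <<'E'
from h import *
print(delta([.634,-.149,.44],-80))
o=ctrl.get_obs();print(o['joint_pos'].round(1),o['opening'])
E
```

```text
(array([ 2.10859045e+01, -2.53469824e+01,  5.61705013e-03]), array([ -0.03408787,  -0.19762091, -32.78896653]))
[ 39.1   2.9 -17.5   0.2 -69.8  28.1] 0.0299746877089358
```

Emit:
{"fn": "carry_out", "kwargs": {"linear": [[3,-3,0],[6,-6.5,0],[9,-10,0],[12,-14,0],[15,-18,0],[18,-22,0],[21.1,-25.3,0],[21.1,-25.3,0],[21.1,-25.3,0],[21.1,-25.3,0]], "twist": [-6,-12,-18,-24,-30,-33,-33,-33,-33,-33]}}

```text
clock: 15.83
tool_pos: [0.6344, -0.1519, 0.4387]
orientation: [179.9, -0.2, -80.0]
force: [0.6, -0.4, -1.1]
opening: 0.0301
```

```bash
python3 - <<'E'
from h import *
print(delta([.634,-.149,.228],-80))
o=ctrl.get_obs();print(o['joint_pos'].round(1),o['opening'])
t=ctrl.snapshot('top');s=ctrl.snapshot('scene')
cv2.imwrite('pics/k1.png',np.hstack([cv2.resize(t[100:260,290:500],(399,304)),cv2.resize(s[130:350,40:340],(400,304))]))
E
```

```text
(array([-0.3649904 , -0.06411626, 21.06748831]), array([ 0.13592179, -0.19623688,  0.0031902 ]))
[  3.7  17.4   0.5   0.2 -73.2  96.2] 0.030109258095571117
```

View pics/k1.png

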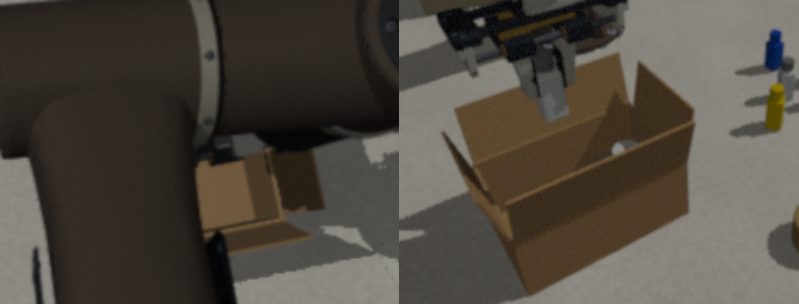

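Emit:
{"fn": "carry_out", "kwargs": {"linear": [[-0.4,0,3],[-0.4,0,6],[-0.4,0,9],[-0.4,0,12],[-0.4,0,15],[-0.4,0,18],[-0.4,0,20],[-0.4,0,20.8],[-0.4,0,21.1],[-0.4,0,21.3],[-0.4,0,21.3]], "twist": [0,0,0,0,0,0,0,0,0,0,0]}}

```text
clock: 16.85
tool_pos: [0.633, -0.1456, 0.2278]
orientation: [-180.0, -0.2, -79.8]
force: [0.4, -0.3, -0.4]
opening: 0.0298
```

Emit:
{"fn": "carry_out", "kwargs": {"linear": [[0,0,0],[0,0,0],[0,0,0],[0,0,0],[0,0,0]], "twist": [0,0,0,0,0], "fingers": 0.1}}

```text
clock: 17.27
tool_pos: [0.633, -0.1457, 0.2282]
orientation: [-179.9, -0.2, -79.8]
force: [-0.4, 0.6, 0.5]
opening: 0.048
```

Emit:
{"fn": "carry_out", "kwargs": {"linear": [[0,0,-3],[0,0,-7],[0,0,-11],[0,0,-15],[0,0,-19],[0,0,-21],[0,0,-21]], "twist": [0,0,0,0,0,0,0]}}

```text
clock: 17.85
tool_pos: [0.6333, -0.1454, 0.4452]
orientation: [-179.4, -0.4, -79.8]
force: [0.5, 0.1, 0.1]
opening: 0.048
```

```bash
python3 look.py k2; python3 - <<'E'
from h import *
s=ctrl.snapshot('scene');t=ctrl.snapshot('top')
cv2.imwrite('pics/k3.png',np.vstack([np.hstack([cv2.resize(s[130:330,40:240],(400,400)),cv2.resize(t[200:300,165:265],(400,400))])]))
print(delta([.46,.295,.44],-80),ctrl.get_obs()['clock'])
E
```

```text
[ 0.6333 -0.1454  0.4452] [-179.38   -0.36  -79.81] [  4.3  16.7   0.3   0.3 -73.   95.8]
(array([-46.34692262,   9.19899108,  -0.35592473]), array([-0.05223469, -0.16785749,  0.15936126])) 18.0
```

View pics/k2.png

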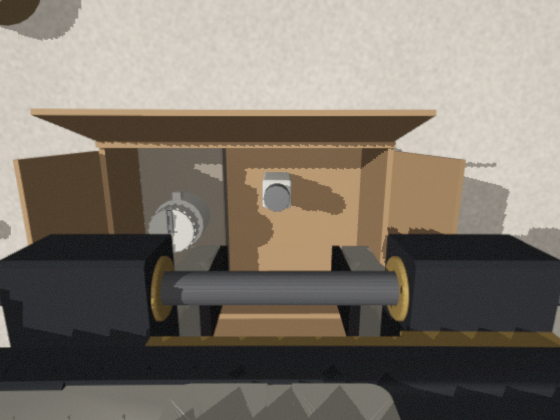

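View pics/k3.png

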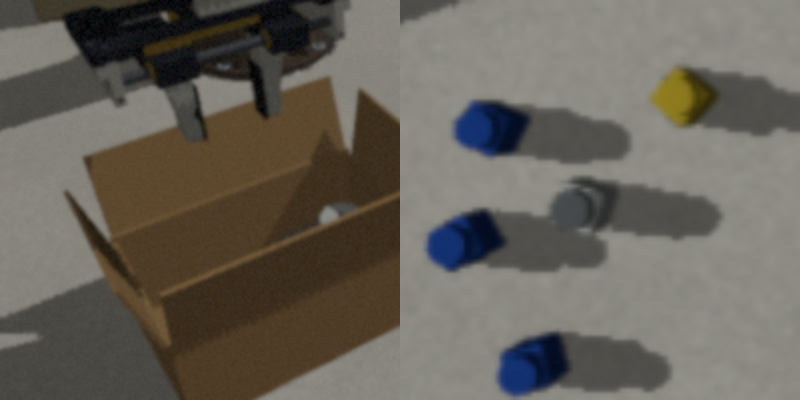

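Bottle A stands in the carton at wrist (277,195), and B hasn't moved. I'll go for B.

```bash
python3 - <<'E'
from h import *
print(delta([.434,.336,.42],-140))
E
```

```text
(array([-50.8470839 ,  11.03684885,   1.62922695]), array([-0.13529505, -0.12491076, 60.15931238]))
```

Emit:
{"fn": "carry_out", "kwargs": {"linear": [[-4,1,0],[-8,2,0],[-12,3,0],[-16,4,0.5],[-20,4.5,0.5],[-24,5,0.5],[-28,6,1],[-32,7,1],[-36,8,1],[-40,9,1.5],[-44,10,1.5],[-48,11,1.6]], "twist": [0,6,12,18,24,30,36,42,48,54,60,60]}}

```text
clock: 19.0
tool_pos: [0.4384, 0.3081, 0.4188]
orientation: [-179.8, -0.2, -140.2]
force: [1.4, 1.0, 0.1]
opening: 0.0482
```

Emit:
{"fn": "carry_out", "kwargs": {"linear": [[-1.4,-2.7,0],[-1.4,-2.7,0],[-1.4,-2.7,0]], "twist": [0,0,0], "fingers": 0.25}}

```text
clock: 19.25
tool_pos: [0.466, 0.2972, 0.4167]
orientation: [-179.8, -0.4, -140.1]
force: [0.1, 0.5, -0.6]
opening: 0.0547
```

```bash
python3 look.py l1; python3 - <<'E'
from h import *
i=cv2.imread('pics/l1.png'); c=cam('wrist',np.load('pics/l1.npz')); p=proj(c,[.4555,.309,.085])[0];print(p)
x,y=p.astype(int); x=max(x,60);y=max(y,60); crop(cv2.convertScaleAbs(i,alpha=1.5),x-60,y-60,x+60,y+60,4,'l2');print(x-60,y-60)
E
```

```text
[0.466  0.2972 0.4167] [-179.76   -0.42 -140.15] [ 52.9   8.7 -13.8   0.1 -68.  -13.1]
[277.38943395 215.32635157]
217 155
```

View pics/l1.png

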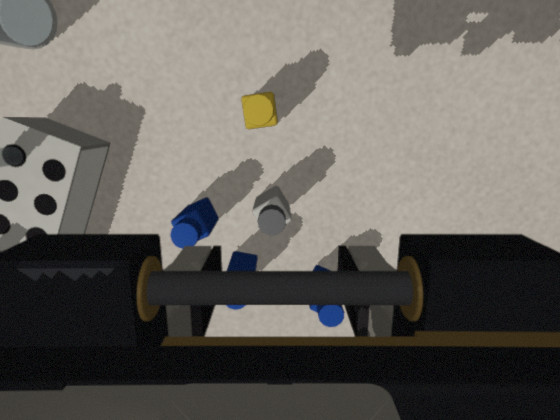

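View pics/l2.png

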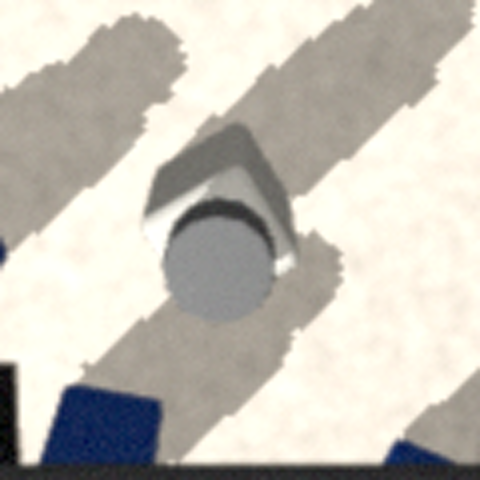

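```bash
python3 - <<'E'
from h import *
t=cam('top'); b=onz(t,[(165+82/4,232),(165+55/4,260),(165+125/4,292.5),(165+283/4,200+96/4),(165+178/4,200+207/4)],.085);print(b.round(3))
c=cam('wrist',np.load('pics/l1.npz'));B=onz(c,[(272,221.7)],.085)[0];print(B)
R=Rm([180,0,-140.15])
print('tool-frame offsets from B mm',((b-b[4])@R*1000).round())
for tw in(-29,60): print(tw,((b-b[4])@Rm([180,0,-140.15-tw])*1000).round()[:, :2].tolist(),delta([B[0],B[1],.22],-140.15-tw))
E
```

```text
[[0.509 0.37  0.085]
 [0.438 0.389 0.085]
 [0.355 0.345 0.085]
 [0.526 0.242 0.085]
 [0.457 0.31  0.085]]
[0.45542674 0.31672297 0.085     ]
tool-frame offsets from B mm [[-78.  14.   0.]
 [-36.  73.   0.]
 [ 56.  93.   0.]
 [ -9. -97.  -0.]
 [  0.   0.   0.]]
-29 [[-75.0, -26.0], [-67.0, 47.0], [4.0, 108.0], [39.0, -89.0], [0.0, 0.0]] (array([-0.6151374 ,  2.32979799, 19.70294849]), array([ -0.12287242,  -0.43102912, -29.08890247]))
60 [[-27.0, 75.0], [45.0, 67.0], [108.0, -2.0], [-88.0, -40.0], [0.0, 0.0]] (array([-0.6151374 ,  2.32979799, 19.70294849]), array([-0.40372124, -0.22924184, 59.91064076]))
```

Emit:
{"fn": "carry_out", "kwargs": {"linear": [[-0.6,4,2],[-0.6,4,2],[-0.6,4,2],[-0.6,4,2],[-0.6,4,2],[-0.6,4,2],[-0.6,4,2]], "twist": [-6,-12,-18,-24,-29,-29,-29]}}

```text
clock: 19.88
tool_pos: [0.4454, 0.3296, 0.3967]
orientation: [180.0, -0.5, -111.5]
force: [0.2, 0.6, -0.1]
opening: 0.0548
```

```bash
python3 look.py l3; python3 - <<'E'
from h import *
i=cv2.imread('pics/l3.png'); crop(cv2.convertScaleAbs(i,alpha=1.5),180,100,340,240,4,'l4')
c=cam('wrist',np.load('pics/l3.npz'));print(proj(c,[[.4555,.3125,.085]]))
E
```

```text
[0.4454 0.3296 0.3967] [ 180.     -0.48 -111.52] [ 56.8   9.7 -15.3   0.1 -65.5  11.6]
[[290.40789956 183.29253985]]
```

View pics/l4.png

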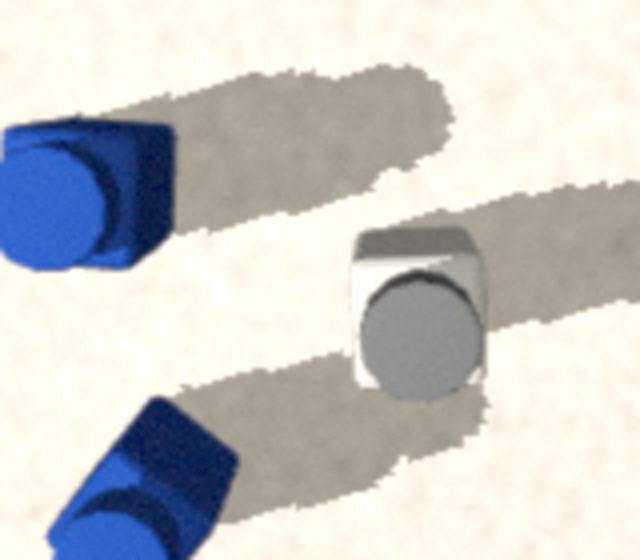

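```bash
python3 - <<'E'
from h import *
c=cam('wrist',np.load('pics/l3.npz'));B=onz(c,[(285.25,184)],.085)[0];print(B);print(delta([B[0],B[1],.22],-111.5))
E
```

```text
[0.45651538 0.31667375 0.085     ]
(array([ 0.66533568, -1.52237953, 17.68244056]), array([ 0.0007219 , -0.46408117, -0.01821482]))
```

Emit:
{"fn": "carry_out", "kwargs": {"linear": [[0.6,-1.5,2],[0.6,-1.5,5],[0.6,-1.5,8],[0.6,-1.5,11],[0.6,-1.5,14],[0.6,-1.5,16],[0.6,-1.5,17],[0.6,-1.5,17.6],[0.6,-1.5,17.6]], "twist": [0,0,0,0,0,0,0,0,0]}}

```text
clock: 20.68
tool_pos: [0.4567, 0.3171, 0.2202]
orientation: [180.0, -0.5, -111.6]
force: [-0.3, -0.2, 0.7]
opening: 0.0551
```

Emit:
{"fn": "carry_out", "kwargs": {"linear": [[0,0,0],[0,0,0],[0,0,0],[0,0,0],[0,0,0]], "twist": [0,0,0,0,0], "fingers": -1}}

```text
clock: 21.1
tool_pos: [0.4568, 0.3174, 0.221]
orientation: [-180.0, -0.5, -111.6]
force: [-0.8, 0.2, 4.4]
opening: 0.0296
```

Emit:
{"fn": "carry_out", "kwargs": {"linear": [[0,0,-3],[0,0,-6],[0,0,-10],[0,0,-14],[0,0,-18],[0,0,-22],[6,-6,-22],[6,-6,-22],[6,-6,-22]], "twist": [0,0,0,0,0,0,-6,-12,-18]}}

```text
clock: 21.85
tool_pos: [0.4919, 0.2369, 0.4429]
orientation: [179.9, -0.4, -93.4]
force: [-1.2, 0.2, -1.0]
opening: 0.03
```

```bash
python3 - <<'E'
from h import *
print(delta([.565,-.161,.44],-80))
o=ctrl.get_obs();print(o['joint_pos'].round(1),o['opening'])
E
```

```text
(array([39.28127488, -9.67541624,  0.54331809]), array([  0.11133381,  -0.38297496, -13.42717948]))
[ 46.4   7.1 -12.2   0.2 -71.   40.1] 0.0299653517799274
```

Emit:
{"fn": "carry_out", "kwargs": {"linear": [[4,-1,0],[8,-2,0],[12,-3,0],[16,-4,0],[20,-5,0],[24,-6,0],[28,-7,0],[32,-8,0],[36,-9,0.5],[39.3,-9.7,0.5],[39.3,-9.7,0.5],[39.3,-9.7,0.5]], "twist": [-6,-13,-13,-13,-13,-13,-13,-13,-13,-13,-13,-13]}}

```text
clock: 22.85
tool_pos: [0.5649, -0.1633, 0.4399]
orientation: [179.8, -0.4, -80.6]
force: [0.5, 0.4, -1.1]
opening: 0.0297
```

```bash
python3 - <<'E'
from h import *
print(delta([.565,-.159,.229],-80))
o=ctrl.get_obs();print(o['joint_pos'].round(1),o['opening'])
s=ctrl.snapshot('scene')
cv2.imwrite('pics/m1.png',cv2.resize(s[130:350,40:340],(600,440)))
E
```

```text
(array([-0.54928916, -0.15463497, 21.08443814]), array([ 0.21642491, -0.34993275, -0.6486071 ]))
[  3.1  11.2  -7.7   0.4 -71.3  96.2] 0.029711093475255353
```

View pics/m1.png

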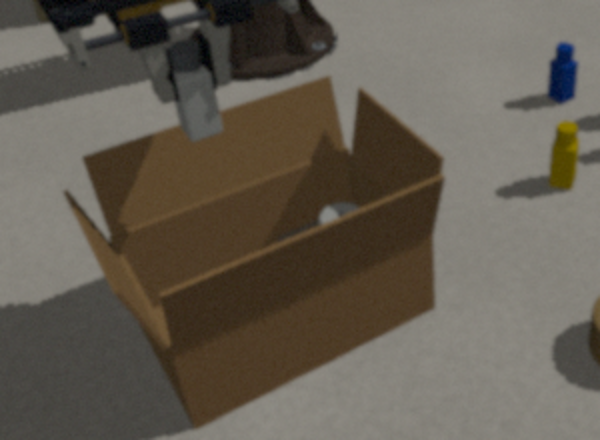

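Emit:
{"fn": "carry_out", "kwargs": {"linear": [[-0.4,-0.1,3],[-0.4,-0.1,6],[-0.4,-0.1,9],[-0.4,-0.1,12],[-0.4,-0.1,15],[-0.4,-0.1,18],[-0.4,-0.1,20],[-0.4,-0.1,20.8],[-0.4,-0.1,21.1],[-0.4,-0.1,21.2],[-0.4,-0.1,21.2]], "twist": [0,0,0,0,0,0,0,0,0,0,0]}}

```text
clock: 23.82
tool_pos: [0.5655, -0.1588, 0.2294]
orientation: [179.9, -0.4, -80.5]
force: [0.6, -1.0, -0.7]
opening: 0.03
```

Emit:
{"fn": "carry_out", "kwargs": {"linear": [[0,0,0],[0,0,0],[0,0,0],[0,0,0],[0,0,0]], "twist": [0,0,0,0,0], "fingers": 0.1}}

```text
clock: 24.23
tool_pos: [0.5655, -0.1589, 0.2299]
orientation: [180.0, -0.4, -80.5]
force: [-0.2, -0.1, -0.3]
opening: 0.0479
```

Emit:
{"fn": "carry_out", "kwargs": {"linear": [[0,0,-3],[0,0,-7],[0,0,-11],[0,0,-15],[0,0,-19],[0,0,-21],[0,0,-21]], "twist": [0,0,0,0,0,0,0]}}

```text
clock: 24.82
tool_pos: [0.5661, -0.1579, 0.4464]
orientation: [-179.5, -0.5, -80.5]
force: [0.1, -0.1, -0.5]
opening: 0.0483
```

```bash
python3 look.py m2; python3 - <<'E'
from h import *
t=ctrl.snapshot('top');s=ctrl.snapshot('scene');cv2.imwrite('pics/m3.png',t);cv2.imwrite('pics/m3s.png',s)
E
```

```text
[ 0.5661 -0.1579  0.4464] [-179.49   -0.53  -80.49] [  3.6  10.7  -7.5   0.5 -71.2  95.7]
```

View pics/m2.png

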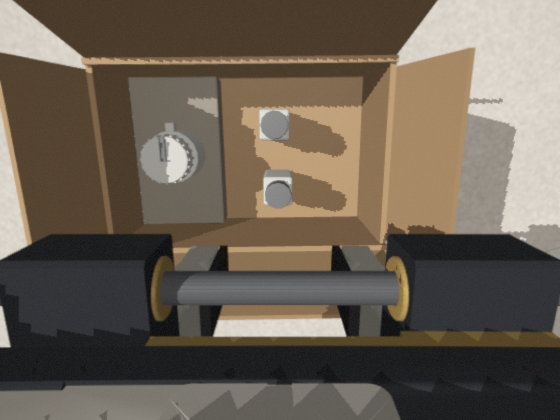

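View pics/m3.png

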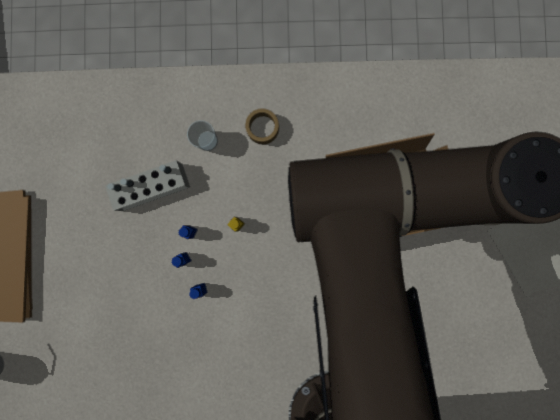

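View pics/m3s.png

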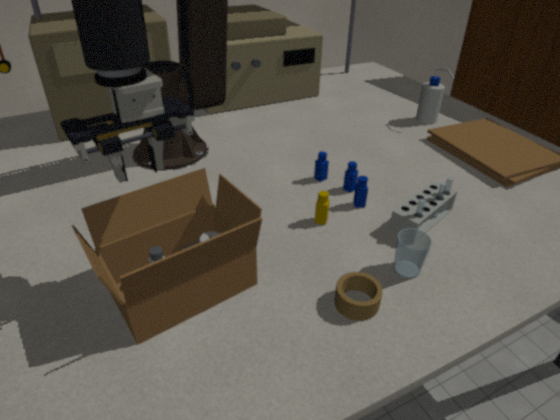

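Both bottles stand in the carton: wrist (275,125) and (278,192). The bench shows only blue and yellow ones now, and the bystanders are unmoved. Next is the right flap, pushed from outside with closed fingers.

```bash
cat >> h.py <<'E'
C0=np.array([.5945,-.1254]); CY=10.
def cw(x,y):
    c,s=np.cos(np.radians(CY)),np.sin(np.radians(CY)); return C0+np.array([c*x-s*y,s*x+c*y])
def go(x,y,tip,yaw): return delta([*cw(x,y),tip+.178],yaw)
E
python3 - <<'E'
from h import *
print(go(0,-.19,.268,-80)); print(go(0,-.19,.15,-80))
E
```

```text
(array([16.32697987, -3.60903359, -0.5511157 ]), array([ 0.04411369, -0.34681985, -0.5186234 ]))
(array([16.25551302, -3.61779531, 11.24866462]), array([ 0.04411369, -0.34681985, -0.5186234 ]))
```

Emit:
{"fn": "carry_out", "kwargs": {"linear": [[4,-1,0],[8,-2,0],[12,-3,0],[16.3,-3.6,0],[16.3,-3.6,0],[16.3,-3.6,3],[16.3,-3.6,6],[16.3,-3.6,9],[16.3,-3.6,11.2],[16.3,-3.6,11.2],[16.3,-3.6,11.2]], "twist": [0,0,0,0,0,0,0,0,0,0,0], "fingers": -1}}

```text
clock: 25.88
tool_pos: [0.627, -0.313, 0.3261]
orientation: [179.7, -0.3, -80.5]
force: [0.9, 0.1, 1.9]
opening: 0.0007
```

```bash
python3 - <<'E'
from h import *
print(ctrl.get_obs()['opening'],ctrl.get_obs()['force'],ctrl.get_obs()['orientation']);print(go(0,-.19,.15,-80))
for d,h in[(-20,46),(0,46),(20,42),(40,34),(55,22),(60,12),(60,5)]: print(d,h,go(0,-.130+d/1000-.021,.104+h/1000,-80)[0].round(2))
s=ctrl.snapshot('scene');cv2.imwrite('pics/n1.png',s)
E
```

```text
0.0006815007522734331 [0.89414563 0.06095871 1.8829631 ] [179.68330443  -0.25343123 -80.52302201]
(array([-0.03544451, -0.05901914, -0.18673153]), array([ 0.31784957, -0.25198336, -0.52372023]))
-20 46 [-1.94 -0.04 -0.2 ]
0 46 [-3.94 -0.02 -0.2 ]
20 42 [-5.94 -0.01  0.19]
40 34 [-7.94  0.01  0.98]
55 22 [-9.45  0.01  2.17]
60 12 [-9.95  0.01  3.17]
60 5 [-9.95  0.01  3.87]
```

View pics/n1.png

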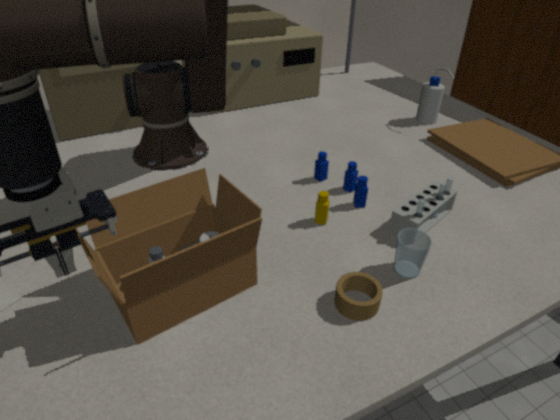

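Emit:
{"fn": "carry_out", "kwargs": {"linear": [[-1,0,-0.2],[-2,0,-0.2],[-3,0,-0.2],[-4,0,-0.2],[-5,0,0],[-6,0,0.2],[-7,0,0.6],[-8,0,1],[-8.8,0,1.6],[-9.5,0,2.2],[-9.9,0,2.8],[-9.9,0,3.2]], "twist": [0,0,0,0,0,0,0,0,0,0,0,0]}}

```text
clock: 26.93
tool_pos: [0.611, -0.2147, 0.2945]
orientation: [179.8, -0.3, -80.5]
force: [-0.9, 1.0, 0.5]
opening: 0.0005
```

```bash
python3 - <<'E'
from h import *
print(ctrl.get_obs()['force'],go(0,-.091,.109,-80)[0])
s=ctrl.snapshot('scene');cv2.imwrite('pics/n2.png',s)
E
```

```text
[-0.8760955   0.96892645  0.50012455] [0.01432737 0.06719217 0.74895486]
```

View pics/n2.png

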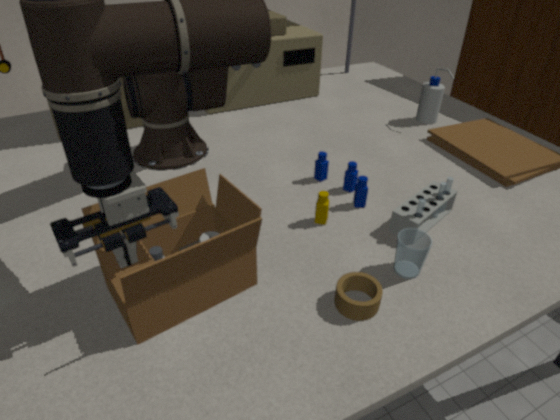

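Emit:
{"fn": "carry_out", "kwargs": {"linear": [[0,0,0.3],[0,0,0.6],[0,0,0.8],[0,0,0.8],[0,0,0.8]], "twist": [0,0,0,0,0]}}

```text
clock: 27.4
tool_pos: [0.6108, -0.2154, 0.2864]
orientation: [179.8, -0.3, -80.5]
force: [-1.6, 1.9, 5.3]
opening: 0.0008
```

Emit:
{"fn": "carry_out", "kwargs": {"linear": [[0,0,-4],[0,0,-8],[0,0,-12],[0,0,-16],[0,0,-16]], "twist": [0,0,0,0,0]}}

```text
clock: 27.82
tool_pos: [0.6123, -0.2155, 0.4562]
orientation: [-179.5, -0.6, -80.5]
force: [1.3, -0.1, 2.4]
opening: 0.0005
```

```bash
python3 look.py n3; python3 - <<'E'
from h import *
print(go(0,.19,.268,-80))
s=ctrl.snapshot('scene');cv2.imwrite('pics/n4.png',cv2.resize(s[150:350,60:340],(784,560)))
E
```

```text
[ 0.6123 -0.2155  0.4562] [-179.53   -0.63  -80.49] [ -2.   16.4   1.2   0.5 -74.2 101.4]
(array([-28.14013779,   0.41147645,   0.36591541]), array([-0.27330844, -0.47428331, -0.51974648]))
```

View pics/n3.png

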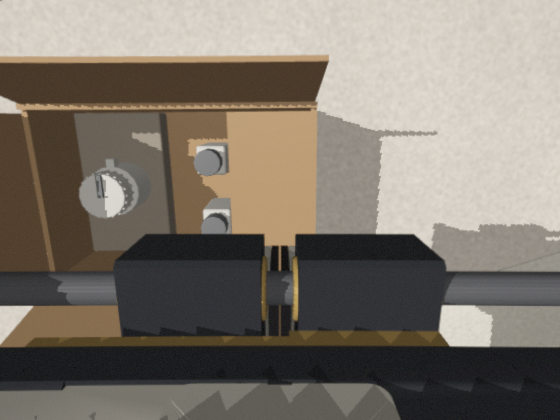

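View pics/n4.png

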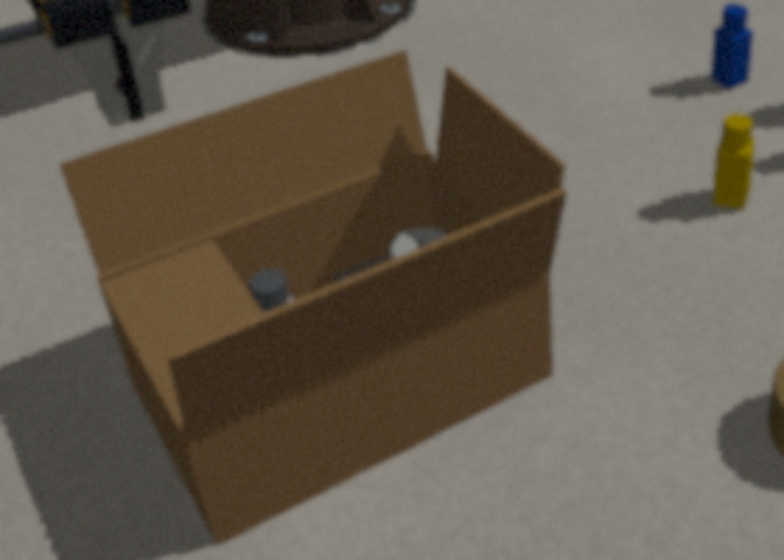

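The right flap is flat. Left flap next.

Emit:
{"fn": "carry_out", "kwargs": {"linear": [[-4,0,0],[-8,0,0],[-12,0,0],[-16,0,0],[-20,0,0],[-24,0,0],[-28.1,0.4,0],[-28.1,0.4,0],[-28.1,0.4,4],[-28.1,0.4,8],[-28.1,0.4,12],[-28.1,0.4,12]], "twist": [0,0,0,0,0,0,0,0,0,0,0,0]}}

```text
clock: 28.92
tool_pos: [0.5581, 0.0599, 0.3184]
orientation: [179.2, -0.4, -80.6]
force: [-2.1, -0.2, -0.6]
opening: 0.0005
```

```bash
python3 - <<'E'
from h import *
print(ctrl.get_obs()['force'])
for d,h in[(-30,46),(0,46),(20,42),(40,34),(55,22),(60,12),(60,5)]: print(d,h,go(0,.130-d/1000+.021,.104+h/1000,-80)[0].round(2))
E
```

```text
[-2.13652168 -0.21128805 -0.60125778]
-30 46 [ 0.78 -0.37 -0.95]
0 46 [ 3.78 -0.4  -0.93]
20 42 [ 5.78 -0.43 -0.52]
40 34 [ 7.77 -0.46  0.3 ]
55 22 [ 9.26 -0.49  1.51]
60 12 [ 9.75 -0.51  2.51]
60 5 [ 9.75 -0.52  3.21]
```

Emit:
{"fn": "carry_out", "kwargs": {"linear": [[0,-0.4,-1],[1,-0.4,-1],[2,-0.4,-1],[3,-0.4,-1],[4,-0.4,-0.9],[5,-0.4,-0.7],[6,-0.4,-0.4],[7,-0.5,0],[7.8,-0.5,0.4],[8.6,-0.5,1],[9.3,-0.5,1.6],[9.7,-0.5,2.2]], "twist": [0,0,0,0,0,0,0,0,0,0,0,0]}}

```text
clock: 29.92
tool_pos: [0.5785, -0.0362, 0.2962]
orientation: [179.2, -0.4, -80.7]
force: [-0.5, 0.5, 0.4]
opening: 0.0004
```

```bash
python3 - <<'E'
from h import *
print(ctrl.get_obs()['force'],ctrl.get_obs()['tool_pos'])
print(go(0,.091,.1085,-80)[0].round(2))
E
```

```text
[-0.51510475  0.52466738  0.40677754] [ 0.57852459 -0.03620964  0.29618387]
[-0.05 -0.04  0.97]
```

Emit:
{"fn": "carry_out", "kwargs": {"linear": [[0,0,0.4],[0,0,0.7],[0,0,1.0],[0,0,1.0],[0,0,1.0]], "twist": [0,0,0,0,0]}}

```text
clock: 30.33
tool_pos: [0.5783, -0.0362, 0.2864]
orientation: [179.2, -0.5, -80.6]
force: [-0.8, -1.8, 4.2]
opening: 0.0003
```

Emit:
{"fn": "carry_out", "kwargs": {"linear": [[0,0,-4],[0,0,-8],[0,0,-12],[0,0,-16],[0,0,-16]], "twist": [0,0,0,0,0]}}

```text
clock: 30.75
tool_pos: [0.5818, -0.0343, 0.4555]
orientation: [179.9, -0.6, -80.5]
force: [1.2, 0.6, 1.8]
opening: 0.0002
```

```bash
python3 look.py p1; python3 - <<'E'
from h import *
s=ctrl.snapshot('scene');cv2.imwrite('pics/p2.png',cv2.resize(s[150:350,60:340],(784,560)))
E
```

```text
[ 0.5818 -0.0343  0.4555] [179.91  -0.56 -80.54] [ 16.   10.2  -7.    0.6 -72.9  83.3]
```

View pics/p1.png

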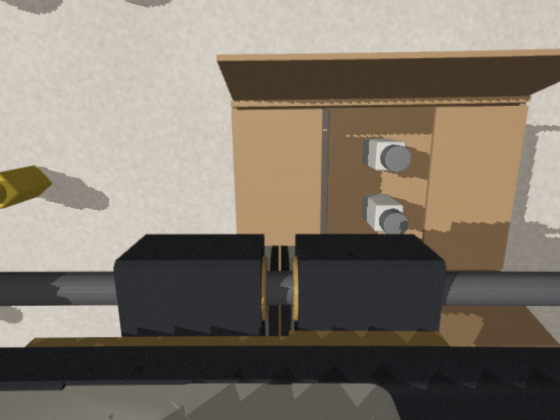

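View pics/p2.png

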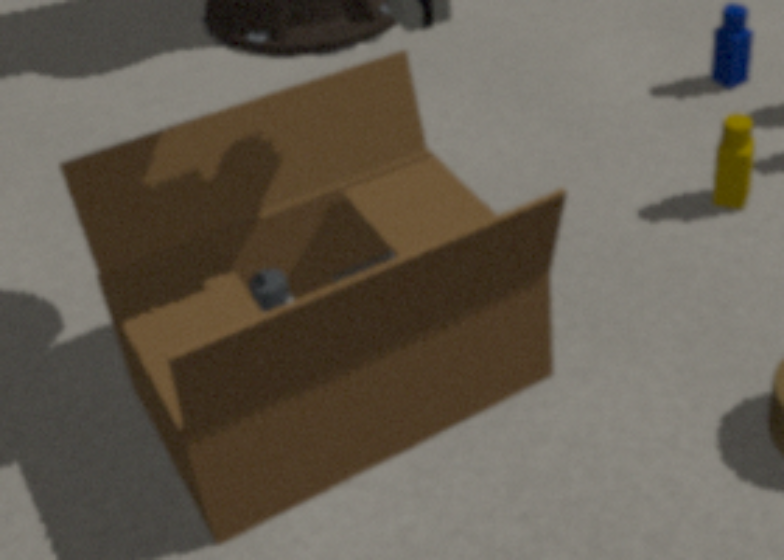

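Both short flaps are flat with the long ones open. Far flap next, with the same hand yaw.

```bash
python3 - <<'E'
from h import *
print(go(.148,0,.27,-80));print(go(.148,0,.155,-80))
E
```

```text
(array([  9.09145512, -14.68404634,  -0.02626347]), array([ 0.58800021, -0.43237186, -0.59153199]))
(array([  9.0040672 , -14.80161229,  11.47280351]), array([ 0.58800021, -0.43237186, -0.59153199]))
```

Emit:
{"fn": "carry_out", "kwargs": {"linear": [[2,-3.5,0],[4,-7,0],[6,-10.5,0],[9,-14.7,0],[9,-14.7,0],[9,-14.7,0],[9,-14.8,3],[9,-14.8,6],[9,-14.8,9],[9,-14.8,11.4],[9,-14.8,11.4],[9,-14.8,11.4]], "twist": [0,0,0,0,0,0,0,0,0,0,0,0]}}

```text
clock: 31.85
tool_pos: [0.7395, -0.0992, 0.3321]
orientation: [179.2, -0.4, -80.6]
force: [1.4, -0.4, 1.3]
opening: 0.0004
```

```bash
python3 - <<'E'
from h import *
print(ctrl.get_obs()['force'],ctrl.get_obs()['tool_pos'])
for d,h in[(-30,46),(0,46),(20,42),(40,34),(55,22),(62,12),(62,5)]: print(d,h,go(.085-d/1000+.0095,0,.109+h/1000,-80)[0].round(2))
s=ctrl.snapshot('scene');cv2.imwrite('pics/q1.png',cv2.resize(s[50:350,60:360],(600,600)))
E
```

```text
[ 1.44013128 -0.43966288  1.34668149] [ 0.73952576 -0.09920469  0.33214736]
-30 46 [ 0.08  2.29 -0.05]
0 46 [ 0.11  5.29 -0.01]
20 42 [0.13 7.28 0.42]
40 34 [0.14 9.27 1.25]
55 22 [ 0.15 10.75  2.47]
62 12 [ 0.15 11.44  3.48]
62 5 [ 0.14 11.43  4.18]
```

View pics/q1.png

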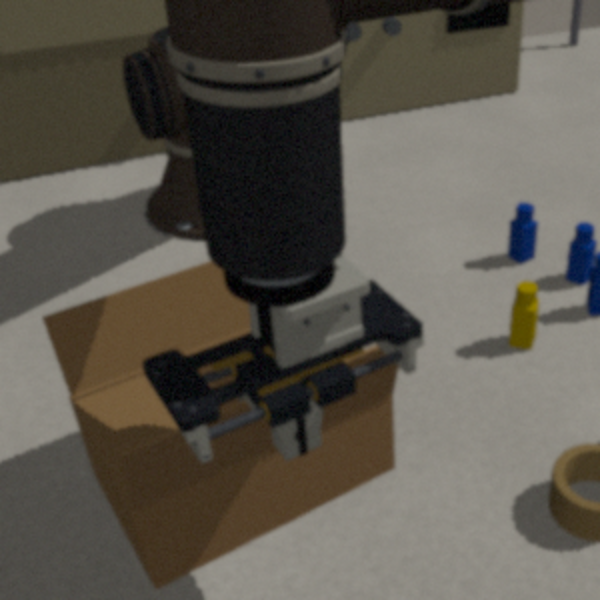

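Emit:
{"fn": "carry_out", "kwargs": {"linear": [[0.1,1,0],[0.1,2,0],[0.1,3.2,0],[0.1,4.3,0],[0.1,5.3,0],[0.1,6.3,0.2],[0.1,7.3,0.4],[0.1,8.3,0.8],[0.1,9.3,1.3],[0.1,10.1,1.9],[0.1,10.8,2.5],[0.1,11.4,3.2]], "twist": [0,0,0,0,0,0,0,0,0,0,0,0]}}

```text
clock: 32.9
tool_pos: [0.6272, -0.1195, 0.3043]
orientation: [179.5, -0.5, -80.5]
force: [0.8, -0.3, 0.7]
opening: 0.0004
```

```bash
python3 - <<'E'
from h import *
print(ctrl.get_obs()['force'],ctrl.get_obs()['tool_pos'])
print(go(.0325,0,.1135,-80)[0].round(2))
E
```

```text
[ 0.76859248 -0.31858046  0.66850016] [ 0.62716754 -0.11945818  0.3043472 ]
[0.01 0.06 1.29]
```

Emit:
{"fn": "carry_out", "kwargs": {"linear": [[0,0,0.4],[0,0,0.8],[0,0,1.2],[0,0,1.3],[0,0,1.3]], "twist": [0,0,0,0,0]}}

```text
clock: 33.32
tool_pos: [0.6273, -0.1195, 0.2914]
orientation: [179.5, -0.5, -80.5]
force: [-2.0, 0.7, 5.1]
opening: 0.0004
```

Emit:
{"fn": "carry_out", "kwargs": {"linear": [[0,0,-4],[0,0,-8],[0,0,-12],[0,0,-16],[0,0,-16]], "twist": [0,0,0,0,0]}}

```text
clock: 33.73
tool_pos: [0.6302, -0.1183, 0.4609]
orientation: [-179.8, -0.7, -80.5]
force: [0.9, -0.6, 1.6]
opening: 0.0003
```

```bash
python3 look.py r1; python3 - <<'E'
from h import *
s=ctrl.snapshot('scene');cv2.imwrite('pics/r2.png',cv2.resize(s[150:350,60:340],(784,560)))
print(go(-.148,0,.27,-80))
E
```

```text
[ 0.6302 -0.1183  0.4609] [-179.81   -0.72  -80.47] [  7.   15.6   0.6   0.7 -74.8  92.3]
(array([ 0.30869768, 18.3276039 ,  0.64791418]), array([ 0.29012608, -0.51010473, -0.51994324]))
```

View pics/r2.png

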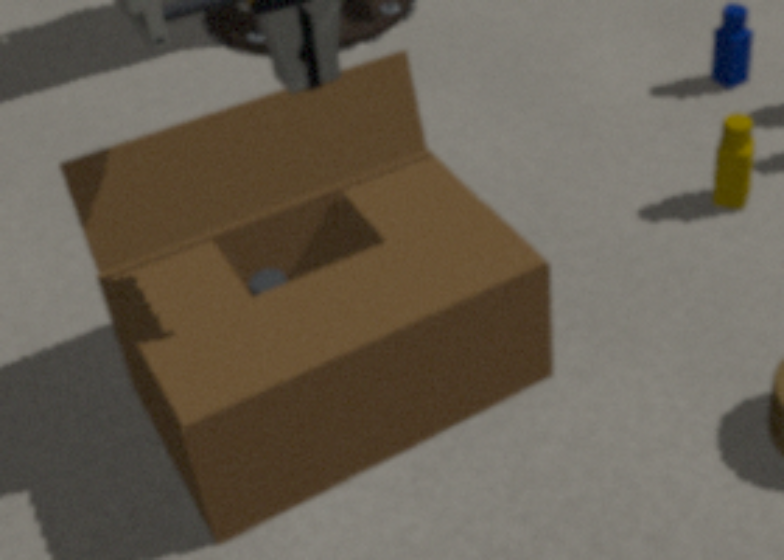

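The far flap is flat. Near flap next, pushed from the robot's side.

Emit:
{"fn": "carry_out", "kwargs": {"linear": [[0,4,0],[0,8,0],[0,12,0],[0,16,0],[0.3,18.3,0],[0.3,18.3,0],[0.3,18.3,3],[0.3,18.3,6],[0.3,18.3,9],[0.3,18.3,12],[0.3,18.3,12],[0.3,18.3,12]], "twist": [0,0,0,0,0,0,0,0,0,0,0,0]}}

```text
clock: 34.83
tool_pos: [0.4484, -0.1521, 0.3331]
orientation: [179.4, -0.5, -80.5]
force: [-0.4, -0.1, 0.6]
opening: 0.0005
```

```bash
python3 - <<'E'
from h import *
print(ctrl.get_obs()['force'],ctrl.get_obs()['joint_pos'].round(1))
for d,h in[(-30,46),(0,46),(20,42),(40,34),(55,22),(62,12),(62,5)]: print(d,h,go(-.085+d/1000-.0095,0,.109+h/1000,-80)[0].round(2))
E
```

```text
[-0.40207344 -0.05034294  0.60577771] [  5.4   5.1 -30.    0.7 -55.4  93.7]
-30 46 [-0.11 -2.4  -0.01]
0 46 [-0.14 -5.4  -0.04]
20 42 [-0.16 -7.4   0.33]
40 34 [-0.19 -9.41  1.11]
55 22 [ -0.21 -10.92   2.3 ]
62 12 [ -0.23 -11.63   3.29]
62 5 [ -0.23 -11.64   3.99]
```

Emit:
{"fn": "carry_out", "kwargs": {"linear": [[-0.1,-1,0],[-0.1,-2.2,0],[-0.1,-3.3,0],[-0.1,-4.4,0],[-0.1,-5.4,0],[-0.1,-6.4,0.1],[-0.2,-7.4,0.3],[-0.2,-8.4,0.7],[-0.2,-9.4,1.1],[-0.2,-10.2,1.7],[-0.2,-10.9,2.3],[-0.2,-11.6,3]], "twist": [0,0,0,0,0,0,0,0,0,0,0,0]}}

```text
clock: 35.83
tool_pos: [0.563, -0.1312, 0.3011]
orientation: [179.4, -0.5, -80.5]
force: [-1.2, -0.1, 1.5]
opening: 0.0004
```

```bash
python3 - <<'E'
from h import *
print(ctrl.get_obs()['force'],ctrl.get_obs()['tool_pos'])
print(go(-.0325,0,.1135,-80)[0].round(2))
E
```

```text
[-1.20809554 -0.11528395  1.48920822] [ 0.5630169  -0.13120129  0.30114419]
[-0.03  0.04  0.96]
```

Emit:
{"fn": "carry_out", "kwargs": {"linear": [[0,0,0.4],[0,0,0.7],[0,0,1.0],[0,0,1.0],[0,0,1.0]], "twist": [0,0,0,0,0]}}

```text
clock: 36.25
tool_pos: [0.5628, -0.1313, 0.2915]
orientation: [179.5, -0.5, -80.5]
force: [1.0, -0.2, 1.2]
opening: 0.0003
```

Emit:
{"fn": "carry_out", "kwargs": {"linear": [[0,0,-4],[0,0,-8],[0,0,-12],[0,0,-16],[0,0,-16]], "twist": [0,0,0,0,0]}}

```text
clock: 36.67
tool_pos: [0.5649, -0.1302, 0.4608]
orientation: [-179.8, -0.7, -80.5]
force: [0.4, -0.1, 1.2]
opening: 0.0004
```

```bash
python3 look.py s1; python3 - <<'E'
from h import *
s=ctrl.snapshot('scene');t=ctrl.snapshot('top');cv2.imwrite('pics/s2.png',cv2.resize(s[150:350,60:340],(784,560)));cv2.imwrite('pics/s3.png',t)
a=cv2.imread('pics/a_top.png');d=cv2.absdiff(a,t)[90:215,90:290];print('bystander diff top',(d.max(2)>60).sum())
E
```

```text
[ 0.5649 -0.1302  0.4608] [-179.79   -0.72  -80.46] [  6.6   9.6  -7.1   0.7 -73.   92.7]
bystander diff top 1107
```

View pics/s2.png

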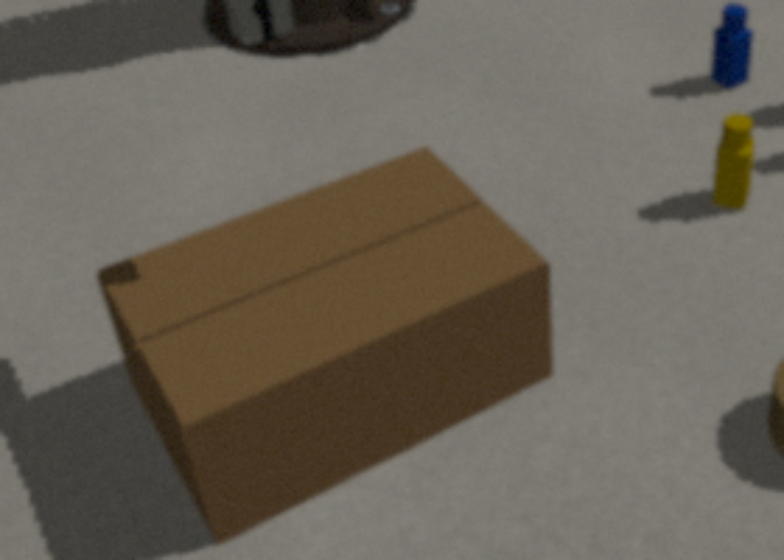

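View pics/s3.png

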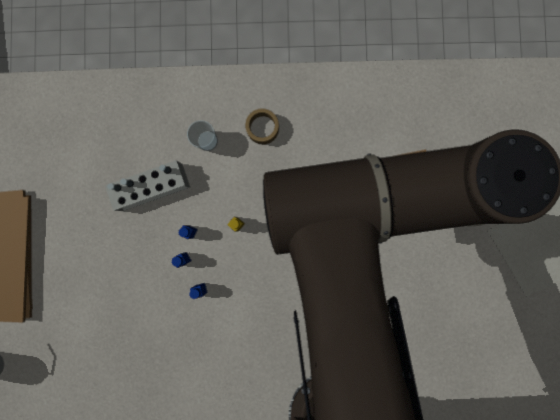

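View pics/s1.png

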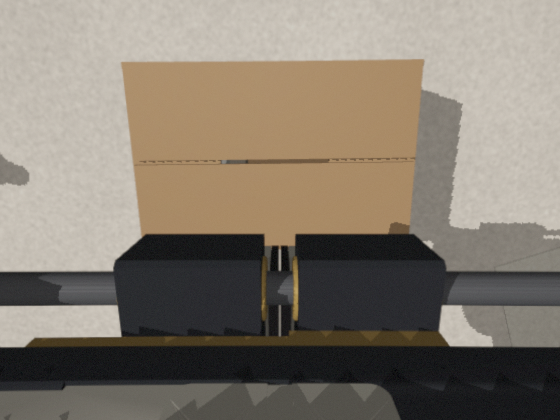

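Everything is flat and flush, and the hand is about 17 cm above the carton. Handing in.

```bash
python3 - <<'E'
from h import *
o=ctrl.get_obs();print(o['force'],o['clock']);print(ctrl.close_job())
E
```

```text
[ 0.45624867  0.2527509  -0.92255341] 36.8167
the job is handed in; nothing more can be done
None
```

The parcel is packed and handed in at about 37 s of the 210 s allowed. There was no verdict, so this rests on my own checks.

- **Cap:** I turned it clockwise in five grips to its stop. The moment jumped to about 0.8 N m, and the ridge then pointed at the lug to within about 1–2°.
- **Bottles:** the two white sample bottles now stand in the carton beside the jar. I left the blue and yellow look-alikes on the bench.
- **Flaps:** I folded right, left, far, then near. In the last views all four lie flat with a flush seam.
- **Bystanders:** beaker, tape and rack look unmoved in the last top view. A pixel comparison over that area showed 1107 changed pixels. I put these down to the arm being in the crop, but did not check further.
- **Arm:** it ended clear of everything, about 17 cm above the carton.

One measurement disagreed: readings of the second bottle's position differed by 4–8 mm, so I looked again before gripping it. The lid hides the contents, so the last direct sight of the cap was before I folded the left flap, and of a bottle before I folded the near flap.

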